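# Load and lock the tumble polisher

## Task

Get the tumble polisher ready to run: lift every brass casting out of the mould and every copper pendant off the rack's hooks and put them all in the barrel, then lift the yellow lid off its hook and seat it flat in the barrel's mouth. Only once the lid is on, turn the lock collar clockwise by its orange lug, fully home to the green mark. Leave the other things on the bench where they are, and let go of everything.

Things in the scene. Friction and masses are not known exactly. Their poses are not given: they have to be found in the camera images.
- tumbler: Fixed tumble polisher: blue housing 230 x 220 x 32 mm high, on it an upright open black rubber barrel, outer radius 76, inner radius 70, inner floor 40 mm and rim 130 mm above the table. Origin: on the table under the barrel's axis; z up. Green (locked) and white (open) marks lie on the housing on the side of its +x, away from the robot.
- barrel_mouth (a point): Centre of the barrel's mouth, at rim height (130 mm above the table); axes as the tumbler's.
- collar (a joint): Aluminium lock collar, captive round the barrel (outer radius 89, 85 to 103 mm above the table), turning about its vertical axis. 0 = open (lug over the white mark), 1.2 rad = locked, end stop, lug over the green mark; grows CLOCKWISE seen from above. Starts at 0 to 0.3. Stays where left; 2 N at the lug turns it: push or grip the lug.
- collar_lug (a point): Middle of the top of the collar's orange lug, 100 mm from the barrel's axis, 135 mm above the table. Lug 12 mm thick around the collar, 26 mm radially, 50 mm tall. Seen from above it stands at +0.6 rad (counter-clockwise) from the tumbler's x axis with the collar at 0, at -0.6 rad when locked.
- lid: Yellow lid, 0.28 kg: disc radius 78, 6 thick; under it a black plug, radius 65, 6 high, loose in the mouth; on top an upright steel eye strap, 8 thick (x), 26 wide (y): window 16 wide at z = 18 to 46, grip tab z = 46 to 70. All mm. Origin: centre of the plug's underside, z up; seated it is 6 mm below the mouth. Starts hanging level, window's upper edge on lid_stand's hook, lid axes as the stand's.
- lid_tab (a point): Centre of the lid's grip tab (26 mm wide along the lid's y, 8 mm along x), 58 mm above the lid's origin.
- lid_stand: Fixed grey post 150 mm high; from it a 7 mm round hook arm runs 123 mm along its own -x (towards the robot), axis 150 mm above the table, tip turned up, its top 8 mm over the arm's upper side. Origin: foot of the post on the table. A hung thing must rise 10 to 15 mm, then move off past the tip along -x.
- rack: Fixed plywood rack (base 220 mm wide, top board 123 mm high) with three hooks like the lid stand's at y = -72, 0, +72 mm, arms along its own -x, axis 115 mm above the table, tips 62 mm in front of the origin. Origin: on the table under the middle of the board.
- mould: Fixed dark steel open mould block 125 x 132 x 32 mm with four round cavities 39 mm wide, 8 mm deep, centres at x = +-32, y = +-34 mm. Origin: centre of its underside.
- casting1: Brass knob casting, 0.09 kg: round foot of radius 17, 11 mm high, with a stem of radius 6 on it up to 46 mm. Origin: centre of the foot's underside, z along the stem. Starts foot down in a mould cavity. May be absent.
- casting2: Brass knob casting, 0.09 kg: round foot of radius 17, 11 mm high, with a stem of radius 6 on it up to 46 mm. Origin: centre of the foot's underside, z along the stem. Starts foot down in a mould cavity. May be absent.
- casting3: Brass knob casting, 0.09 kg: round foot of radius 17, 11 mm high, with a stem of radius 6 on it up to 46 mm. Origin: centre of the foot's underside, z along the stem. Starts foot down in a mould cavity. May be absent.
- pendant1: Copper pendant blank, 0.06 kg, 8 mm thick (its x), 62 mm long (z): bar 36 wide (y) at z = 0 to 14, window 16 wide at z = 14 to 38 between two 5 mm sides, grip tab 26 wide at z = 38 to 62 mm. Origin: centre of the bar's lower end, z up to the tab. Starts hanging by the window's upper edge on a rack hook, axes as the rack's. May be absent.
- pendant2: Copper pendant blank, 0.06 kg, 8 mm thick (its x), 62 mm long (z): bar 36 wide (y) at z = 0 to 14, window 16 wide at z = 14 to 38 between two 5 mm sides, grip tab 26 wide at z = 38 to 62 mm. Origin: centre of the bar's lower end, z up to the tab. Starts hanging by the window's upper edge on a rack hook, axes as the rack's. May be absent.
- pendant3: Copper pendant blank, 0.06 kg, 8 mm thick (its x), 62 mm long (z): bar 36 wide (y) at z = 0 to 14, window 16 wide at z = 14 to 38 between two 5 mm sides, grip tab 26 wide at z = 38 to 62 mm. Origin: centre of the bar's lower end, z up to the tab. Starts hanging by the window's upper edge on a rack hook, axes as the rack's. May be absent.
- hammer: Small hammer lying beyond the tumbler. Not part of the job: leave it alone.
- dish: White bowl, 80 mm wide, 35 mm high. Not part of the job: leave it alone.
- jar: Amber jar, 52 mm wide, 60 mm high. Not part of the job: leave it alone.
- brush: Brush lying beyond the mould, 120 mm. Not part of the job: leave it alone.
- bangle: Brass bangle lying flat between the tumbler and the lid stand, 68 mm wide, 12 mm high. Not part of the job: leave it alone.
- mandrel: Steel bar 22 mm thick, 120 mm long, lying beyond the mould. Not part of the job: leave it alone.
Not all that is in view belongs to the job. What is shaped like the casting2 but black or turquoise is not meant.

How it is judged:
On the way, in this order (a step that is already met when the one before it is completed fails the run):
1. every casting and pendant present lies in the barrel, collar not yet locked (horizontal distance between each of casting1, casting2, casting3, pendant1, pendant2, pendant3 and barrel_mouth below 0.074 m and z of casting1 in the frame of barrel_mouth between -0.108 and -0.004 m and z of casting2 in the frame of barrel_mouth between -0.108 and -0.004 m and z of casting3 in the frame of barrel_mouth between -0.108 and -0.004 m and z of pendant1 in the frame of barrel_mouth between -0.108 and -0.004 m and z of pendant2 in the frame of barrel_mouth between -0.108 and -0.004 m and z of pendant3 in the frame of barrel_mouth between -0.108 and -0.004 m and value of joint collar below 0.7 rad), for 0.2 s.
2. the lid is seated flat in the mouth while the collar is still open (below 0.7 rad) (horizontal distance between lid and barrel_mouth below 0.008 m and z of lid in the frame of barrel_mouth between -0.0085 and -0.0035 m and angle between lid's own z axis and vertical below 0.05 rad and value of joint collar below 0.7 rad), for 0.2 s.
At the end, for the whole second after the job is handed in: Every casting and pendant present is in the barrel below the rim, the lid lies flat on the rim (within 8 mm of centre, tilt under 0.05 rad, fully down within 2.5 mm) at rest, and the collar is within 0.1 rad of its locked stop (horizontal distance between each of casting1, casting2, casting3, pendant1, pendant2, pendant3 and barrel_mouth below 0.074 m and z of casting1 in the frame of barrel_mouth between -0.108 and -0.004 m and z of casting2 in the frame of barrel_mouth between -0.108 and -0.004 m and z of casting3 in the frame of barrel_mouth between -0.108 and -0.004 m and z of pendant1 in the frame of barrel_mouth between -0.108 and -0.004 m and z of pendant2 in the frame of barrel_mouth between -0.108 and -0.004 m and z of pendant3 in the frame of barrel_mouth between -0.108 and -0.004 m and horizontal distance between lid and barrel_mouth below 0.008 m and z of lid in the frame of barrel_mouth between -0.0085 and -0.0035 m and angle between lid's own z axis and vertical below 0.05 rad and value of joint collar above 1.1 rad and linear speed of lid below 0.02 m/s); the robot touches nothing.
It fails at once if a bystander (hammer, dish, jar, brush, bangle, mandrel) is shoved more than 4 cm (distance of any of hammer, dish, jar, brush, bangle, mandrel from where it was at the start of the episode above 0.04 m).
Of casting1, casting2, casting3 only 2 to 3 are there at a start; the rules pass over those that are not, and their reading is None.
Of pendant1, pendant2, pendant3 only 2 to 3 are there at a start; the rules pass over those that are not, and their reading is None.
At some moment in a run one of casting1, casting2, casting3 may be knocked a few centimetres aside while the robot is not near it.
Once in a run the grip may slacken for a moment while it holds something.
It also fails if it takes over 210 s, if anything falls off the work surface, if the arm or the gripper's body presses on something with over 40 N, if the wrist force passes 120 N, or if a joint passes its speed limit or range.

## Robot

A 7-joint arm with a two-finger parallel gripper is mounted at the origin on the work surface. World frame = base frame: x ahead of the robot, y to its left, z up, the work surface at z = 0. Lengths are in m, angles in rad, forces in N, time in s.
With the tool pointing down it reaches from about 0.4 to 0.925 m from the base axis. Payload 4.1 kg.
Tool frame: the origin (TCP) lies between the finger pads; the fingertips stand 25 mm ahead of it and the grasp point (between the pads) lies 6 mm ahead of it (bot.nose_length is the distance from the TCP to the fingertips, in m); z points along the fingers, y is the line along which they close (so a half turn about z gives the same grasp; the last joint's range is limited). The gripper opens to 85 mm and grips with 20 to 120 N. Pads are 22 mm wide; open, the fingers measure 114 mm over their backs; the gripper's body (76 mm by 85 mm) begins 54 mm behind the grasp point. The pads swing forward as they close: fully open they stand 13 mm farther back than shut.
Start: joints at [1.202, 0.398, 0.045, 1.537, -0.019, 1.207, -0.051], TCP at [0.173, -0.627, 0.256] pointing down, gripper open.
Joint ranges: [-2.82, 2.82], [-0.49, 2.23], [-1.37, 1.46], [0, 2.46], [-1.36, 4.5], [0.23, 2], [-2.94, 2.94]. Speed limits (rad/s): [2.57, 2.57, 3.14, 3.14, 3.14, 3.14, 3.14].

## Interface

Orientations are given as a 3x3 rotation matrix whose columns are the frame's x, y, z axes.
In Python, from bench import bot, vision gives the robot as it stands.
- The arm moves only by the tool servo_tool, never from a script. Its argument "steps" is text: rows parted by semicolons, each of 5 numbers parted by spaces: the opening, from -1 (shut) to 1 (fully open), then the shift along the tool's x, y, z scaled (see below), then the turn about the tool's z scaled (see below). A call has 1 to 12 rows; each row shifts and turns the commanded pose from where the row before left it, along the tool's axes as they then stand; what a row does not reach is not made up. The controller multiplies each number of a shift by 0.05 m and each number of a turn by 90 degrees. A row lasts 1/12 s, in which the tool goes at most 41.7 mm and 7.16 degrees, less where a joint would pass 70% of its speed; a pose out of reach is approached as far as the arm can. A call with a number of a shift or a turn outside -1 to 1 is refused whole. A call with a gripper value outside its range is refused whole. The fingers move at their own pace and stop on an object; "newtons" is the grip in N (left out, the last holds). Time passes only in rows, so rows that do not move let the fingers close. It gives the time, the measured TCP pose, the force, the opening and the grip force at its end, in the units of the state.
- bot.read_state(): the state, without advancing time (a new reading comes with each control period).
- vision.read_camera(name): name is "side" or "top" or "wrist"; returns a dict with "color" (400x640x3 uint8, red, green, blue), "vfov" (degrees; the focal length in pixels is half the picture's height over the tangent of half this angle, whatever the lens; pixels are square), "cx", "cy" (the principal point, pixels), "rvec" (rotation vector, rad) and "tvec" (3), from world to camera coordinates, as OpenCV has them. Camera axes: x right, y down, z forward; pixel columns grow to the right and rows downward; lengths in m; the calibration is good to about 2 mm. The wrist camera is an equidistant fisheye: a pixel r from the principal point sees the ray r / f radians off the axis. A picture is of the moment at which its call begins. There is no depth.
- bot.close_job(): hands the job in; it is judged then, once.
The state is a dict: "time": time; "qpos": joint angles; "joint_vel": joint speeds; "joint_efforts": joint torques, N m; "eef_pos": TCP position; "ee_rot": TCP orientation; "wrist_force": force on the tool from outside, world axes, zero at the start; "moment": the same for the moment, N m; "finger_gap": opening from 0.0 (shut) to 1.0 (fully open); "grip_force": force on a finger pad.
Only numpy, scipy, OpenCV 4.12 (cv2) and the standard library are available. Lean on these libraries where they do the work, as an engineer would, in place of code of your own. Each camera call takes 0.05 s, during which the arm holds its last target. There are 200 camera calls.

## Working session

There is one attempt and no reset: what is moved stays moved. The work goes in short steps, Python scripts to look and compute and a tool call to move; the robot and the scene stay as the last step left them, time stands still between calls to the robot, and variables do not carry over. Pictures are saved under pics/ and viewed, at most 14 in all, crops included, and the job is handed in when it is done.

Besides the shell and the picture viewer there is one more tool, called after "Request:" as name(argument=value, ...) on one line, values as JSON. servo_tool: Moves the arm, as the interface text tells. Its arguments: {"type":"object","properties":{"steps":{"type":"string"},"newtons":{"type":"number"}},"required":["steps"]}

```bash
ls; mkdir -p pics
python3 - <<'E'
from bench import bot, vision
import cv2,numpy as np
s=bot.read_state();print({k:np.round(v,3).tolist() for k,v in s.items()})
for n in("top","side"):
    c=vision.read_camera(n);cv2.imwrite(f"pics/{n}0.png",c["color"][:,:,::-1])
    R=cv2.Rodrigues(np.array(c["rvec"]))[0];print(n,c["vfov"],c["cx"],c["cy"],(-R.T@np.array(c["tvec"]).ravel()).round(3),R.round(3).tolist())
E
```

```text
pics
{'time': 0.0, 'qpos': [1.202, 0.399, 0.045, 1.538, -0.019, 1.207, -0.051], 'joint_vel': [-0.001, 0.0, -0.001, -0.0, -0.0, -0.0, 0.0], 'joint_efforts': [-0.0, -47.512, 1.364, -25.422, 0.011, 0.009, -0.0], 'eef_pos': [0.173, -0.626, 0.255], 'ee_rot': [[0.964, 0.267, -0.001], [0.267, -0.964, 0.002], [-0.0, -0.002, -1.0]], 'wrist_force': [-0.306, 0.16, 0.325], 'moment': [-0.007, 0.052, -0.034], 'grip_force': 0.0, 'finger_gap': 1.003}
top 44.15071955724268 320.3376063213625 194.7098010485527 [0.26  0.038 1.526] [[-0.004, -1.0, 0.006], [-0.983, 0.003, -0.182], [0.182, -0.007, -0.983]]
side 47.51656614919666 323.16105469192627 200.95109631734334 [0.39  0.959 0.835] [[-0.992, -0.13, -0.005], [-0.075, 0.601, -0.795], [0.106, -0.788, -0.606]]
```

View pics/top0.png

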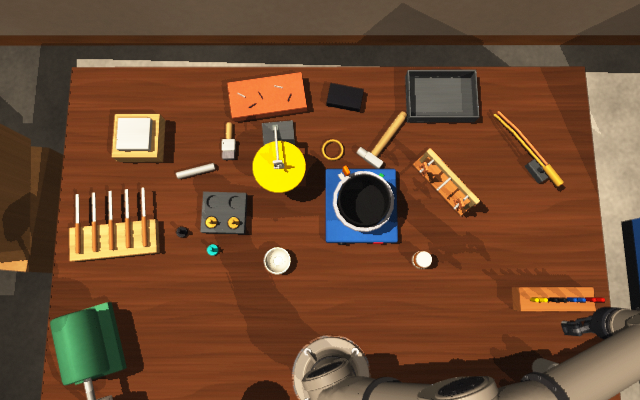

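View pics/side0.png

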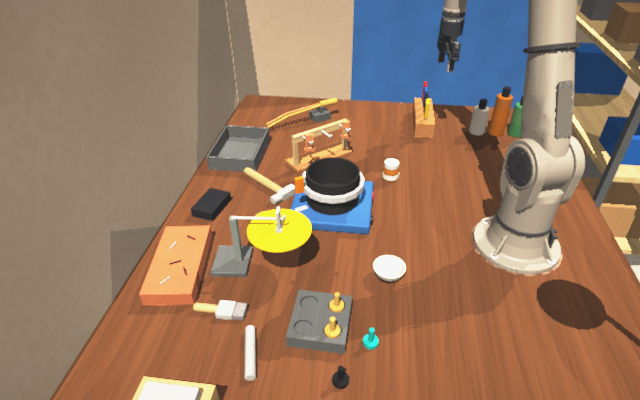

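Top shows the mould at (224,213) with two castings (211,222) and (234,222). The lid is at (279,167), the barrel at (364,202) with the orange lug at (347,171), and the rack at (447,182). Zooming in on the rack, tumbler and lid.

```bash
cat > h.py <<'E'
import cv2,numpy as np
from bench import bot,vision
class Cam:
    def __init__(s,n):
        c=vision.read_camera(n);s.n=n;s.im=c["color"];s.hsv=cv2.cvtColor(s.im,cv2.COLOR_RGB2HSV)
        s.f=200/np.tan(np.radians(c["vfov"])/2);s.c=np.array([c["cx"],c["cy"]])
        s.rv=np.array(c["rvec"],float);s.R=cv2.Rodrigues(s.rv)[0];s.t=np.array(c["tvec"],float).ravel();s.o=-s.R.T@s.t
    def ray(s,p):
        d=(np.asarray(p,float)-s.c)/s.f
        if s.n=="wrist":
            r=np.hypot(*d);v=np.append(d*np.sinc(r/np.pi),np.cos(r))
        else: v=np.append(d,1)
        v=s.R.T@v;return v/np.linalg.norm(v)
    def at(s,p,z):
        d=s.ray(p);return s.o+d*(z-s.o[2])/d[2]
    def px(s,P):
        v=s.R@np.asarray(P,float)+s.t
        if s.n=="wrist":
            r=np.hypot(*v[:2]);return s.c+s.f*np.arctan2(r,v[2])*v[:2]/max(r,1e-9)
        return s.c+s.f*v[:2]/v[2]
    def mask(s,lo,hi,box=None):
        m=cv2.inRange(s.hsv,lo,hi)
        if box:
            k=np.zeros_like(m);x0,y0,x1,y1=box;k[y0:y1,x0:x1]=1;m*=k
        return m
    def blobs(s,lo,hi,box=None,amin=8):
        n,_,st,ce=cv2.connectedComponentsWithStats(s.mask(lo,hi,box))
        return [(ce[i].round(1).tolist(),st[i].tolist()) for i in range(1,n) if st[i][4]>=amin]
def tri(a,pa,b,pb):
    da,db=a.ray(pa),b.ray(pb);A=np.stack([da,-db],1);x=np.linalg.lstsq(A,b.o-a.o,rcond=None)[0]
    P,Q=a.o+da*x[0],b.o+db*x[1];return (P+Q)/2,np.linalg.norm(P-Q)
E
python3 - <<'E'
from h import *
a=Cam("top");b=Cam("side")
def z(c,x,y,w,h,k):return cv2.resize(c.im[y:y+h,x:x+w],None,fx=k,fy=k,interpolation=cv2.INTER_CUBIC)
A=z(a,400,140,90,80,4.4);B=z(b,270,110,90,80,4.4);A2=z(a,320,150,90,80,4.4);B2=z(b,215,195,90,80,4.4)
cv2.imwrite("pics/crop1.png",cv2.resize(np.vstack([np.hstack([A,B]),np.hstack([A2,B2])]),(792,600))[:,:,::-1])
for c in(a,b):
    print(c.n,"orange",c.blobs((3,200,150),(14,255,255)));print("yellow",c.blobs((24,180,120),(34,255,255)));print("brass",c.blobs((17,150,120),(24,255,255)))
    print("blue",c.blobs((100,150,60),(125,255,255),None,100))
E
```

```text
top orange [([345.1, 171.3], [343, 166, 7, 10, 23]), ([414.8, 259.4], [414, 254, 4, 12, 14])]
yellow [([501.5, 120.5], [497, 116, 10, 10, 10]), ([280.2, 151.1], [278, 141, 6, 22, 82]), ([278.2, 167.9], [253, 142, 52, 50, 1794]), ([553.3, 174.6], [546, 166, 16, 18, 47]), ([536.6, 299.6], [535, 298, 4, 4, 13]), ([543.8, 299.6], [540, 298, 8, 4, 23])]
brass [([392.0, 131.9], [375, 112, 31, 44, 106]), ([535.0, 156.1], [493, 114, 70, 72, 336]), ([385.2, 133.5], [377, 121, 19, 24, 44]), ([229.7, 130.3], [229, 123, 3, 15, 23]), ([226.0, 128.5], [226, 125, 1, 8, 8]), ([516.5, 128.5], [513, 125, 8, 8, 8]), ([153.4, 138.6], [152, 137, 3, 5, 8]), ([332.1, 149.3], [322, 139, 21, 21, 132]), ([285.2, 159.0], [280, 141, 15, 32, 113]), ([254.4, 163.0], [252, 146, 11, 35, 35]), ([152.0, 157.0], [148, 157, 9, 1, 9]), ([305.0, 166.0], [305, 162, 1, 9, 9]), ([345.9, 169.2], [344, 166, 5, 7, 18]), ([270.0, 189.5], [257, 182, 27, 11, 27]), ([211.0, 221.3], [205, 216, 12, 12, 65]), ([232.5, 222.2], [228, 217, 11, 12, 86]), ([132.1, 229.1], [131, 223, 3, 12, 17]), ([149.0, 234.0], [148, 223, 3, 24, 28]), ([
[... 893 characters left out ...]
7, 209, 65, 43, 1792])]
brass [([426.0, 110.2], [423, 99, 7, 20, 68]), ([327.7, 103.2], [319, 101, 18, 5, 43]), ([304.5, 110.5], [297, 108, 16, 6, 16]), ([298.6, 177.9], [295, 176, 8, 5, 20]), ([259.3, 222.9], [248, 220, 25, 5, 29]), ([284.3, 222.4], [282, 220, 7, 5, 12]), ([277.5, 248.3], [248, 239, 60, 14, 63]), ([336.4, 301.1], [333, 295, 8, 12, 64]), ([336.2, 308.7], [329, 304, 15, 8, 31]), ([332.1, 325.9], [329, 320, 8, 12, 66]), ([330.2, 334.7], [324, 329, 15, 9, 27])]
blue [([437.2, 51.2], [351, 0, 177, 108, 14887]), ([596.2, 71.7], [575, 43, 51, 51, 1918]), ([611.6, 132.6], [600, 117, 27, 39, 547]), ([633.2, 150.2], [621, 124, 19, 41, 394]), ([329.9, 217.4], [292, 183, 78, 50, 911])]
```

View pics/crop1.png

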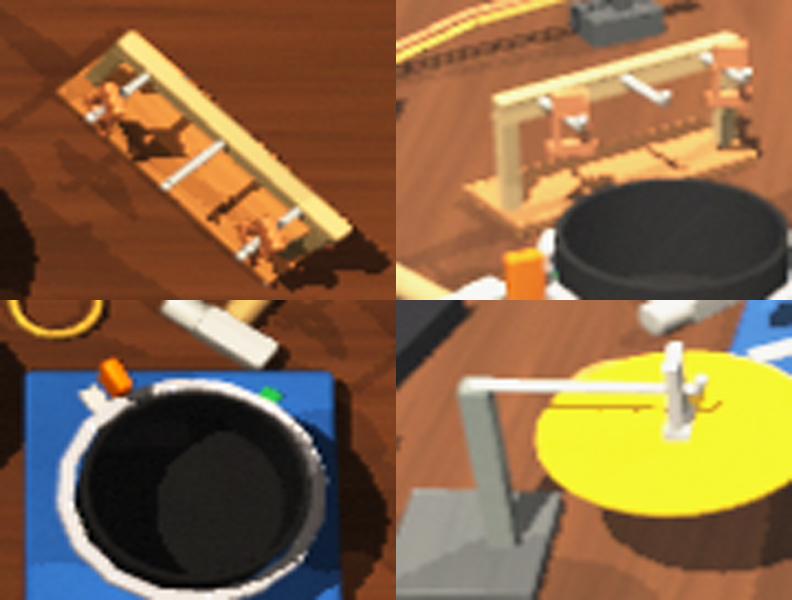

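Crop: two pendants, on the outer hooks; the middle hook is empty. The rack's arms point towards -x/+y. The lug is near the white mark, with the green mark to its right. The lid hangs at the end of the stand's arm. Next I measure.

Run:
```python
from h import *
from scipy.optimize import least_squares
a=Cam("top");b=Cam("side");r=lambda v:np.round(v,4).tolist()
def circ(P,R=None):
    P=np.array(P)[:,:2]
    f=lambda q:np.hypot(*(P-q[:2]).T)-(R or q[2])
    s=least_squares(f,[*P.mean(0),R or .07],loss="soft_l1",f_scale=.002);return r(s.x),r(np.std(s.fun))
def cont(m):
    c=max(cv2.findContours(m,cv2.RETR_EXTERNAL,cv2.CHAIN_APPROX_NONE)[0],key=cv2.contourArea);return cv2.convexHull(c)[:,0]
# lid
for c in(a,b):
    m=c.mask((20,120,100),(35,255,255),(245,135,310,200) if c is a else (240,200,320,260))
    h=cont(m);print("lid",c.n,circ([c.at(p,.1195) for p in h]))
# barrel: white collar mask -> holes
for c,bx in((a,(325,160,405,245)),(b,(290,140,380,215))):
    m=c.mask((0,0,0),(179,110,75),bx)
    m=cv2.morphologyEx(m,cv2.MORPH_OPEN,np.ones((3,3)))
    h=cont(m);W=np.array([c.at(p,.13) for p in h])
    v=W[:,:2]-W[:,:2].mean(0);d=(W.mean(0)-c.o)[:2];d/=np.linalg.norm(d);k=v@d>0.0
    print("barrel",c.n,circ(W[k],.076),circ(W[k]),k.sum())
# blue quad
m=a.mask((100,120,40),(125,255,255),(318,160,410,250))
q=cv2.minAreaRect(cont(m));print("housing",[r(a.at(p,.032)[:2]) for p in cv2.boxPoints(q)])
# lug, marks, castings
print("lug",[r(x) for x in tri(a,(344.5,168.5),b,(299,178))], [r(x) for x in tri(a,(346,170.5),b,(299,184))])
print("green",a.blobs((50,120,60),(80,255,255),(325,160,405,245),3),[r(a.at(q[0],.032)) for q in a.blobs((50,120,60),(80,255,255),(325,160,405,245),3)])
# mould
m=cv2.inRange(a.im,(0,0,0),(95,95,95))&a.mask((0,0,0),(179,90,110),(195,185,255,240))
q=cv2.minAreaRect(cont(cv2.morphologyEx(m,cv2.MORPH_OPEN,np.ones((5,5)))));print("mould",r(q[1]),[r(a.at(p,.032)[:2]) for p in cv2.boxPoints(q)])
k=4
C=[cv2.resize(a.im[185:240,195:255],None,fx=6,fy=6,interpolation=2),cv2.resize(b.im[290:345,300:360],None,fx=6,fy=6,interpolation=2)]
D=[cv2.resize(a.im[115:170,255:315],None,fx=6,fy=6,interpolation=2),cv2.resize(b.im[195:250,235:295],None,fx=6,fy=6,interpolation=2)]
cv2.imwrite("pics/crop2.png",cv2.resize(np.vstack([np.hstack(C),np.hstack(D)]),(655,600))[:,:,::-1])
# rack
print("rack board ends",r(a.at((429.5,148.8),.123)),r(a.at((479.5,201.9),.123)))
print("mid hook tip/root",r(a.at((437.5,189.9),.12)),r(a.at((450.9,178.7),.115)))
```

```text
lid top ([0.6067, 0.1511, 0.0784], 0.0004)
lid side ([0.6066, 0.1526, 0.0789], 0.0013)
barrel top ([0.5036, -0.0961, 0.076], 0.0009) ([0.5026, -0.0953, 0.0771], 0.0008) 14
barrel side ([0.5053, -0.0921, 0.076], 0.0012) ([0.5057, -0.0962, 0.0728], 0.0004) 14
housing [[0.6184, 0.0135], [0.6179, -0.2108], [0.3906, -0.2035], [0.3914, 0.0148]]
lug [[0.5924, -0.0412, 0.1384], 0.0035] [[0.5933, -0.0469, 0.1142], 0.0015]
green [([381.0, 174.8], [379, 173, 5, 4, 13])] [[0.5995, -0.1604, 0.032]]Traceback (most recent call last):
  File "<stdin>", line 29, in <module>
  File "<stdin>", line 9, in cont
ValueError: max() iterable argument is empty
```

Run:
```python
from h import *
a=Cam("top");b=Cam("side");r=lambda v:np.round(v,4).tolist()
print(a.im[200:204,218:226:4].tolist(), a.hsv[201,224])
C=[cv2.resize(a.im[185:240,195:255],None,fx=6,fy=6,interpolation=2),cv2.resize(b.im[290:345,300:360],None,fx=6,fy=6,interpolation=2)]
D=[cv2.resize(a.im[115:170,255:315],None,fx=6,fy=6,interpolation=2),cv2.resize(b.im[195:250,235:295],None,fx=6,fy=6,interpolation=2)]
cv2.imwrite("pics/crop2.png",cv2.resize(np.vstack([np.hstack(C),np.hstack(D)]),(655,600))[:,:,::-1])
print("rack board ends",r(a.at((429.5,148.8),.123)),r(a.at((479.5,201.9),.123)))
print("mid hook tip/root",r(a.at((437.5,189.9),.12)),r(a.at((450.9,178.7),.115)))
print("castings", [(r(x[0]),x[1].round(4)) for x in (tri(a,(211,221.3),b,(332.1,325.9)),tri(a,(233,222),b,(336.4,301)))])
```

```text
[[[101, 99, 90], [99, 97, 88]], [[99, 97, 90], [98, 97, 88]], [[100, 98, 91], [101, 98, 90]], [[100, 99, 89], [97, 96, 88]]] [24 26 98]
rack board ends [0.657, -0.2936, 0.123] [0.4977, -0.4313, 0.123]
mid hook tip/root [0.534, -0.3121, 0.12] [0.5684, -0.3543, 0.115]
castings [([0.4538, 0.3593, 0.044], np.float64(0.0005)), ([0.4516, 0.2925, 0.0455], np.float64(0.0001))]
```

View pics/crop2.png

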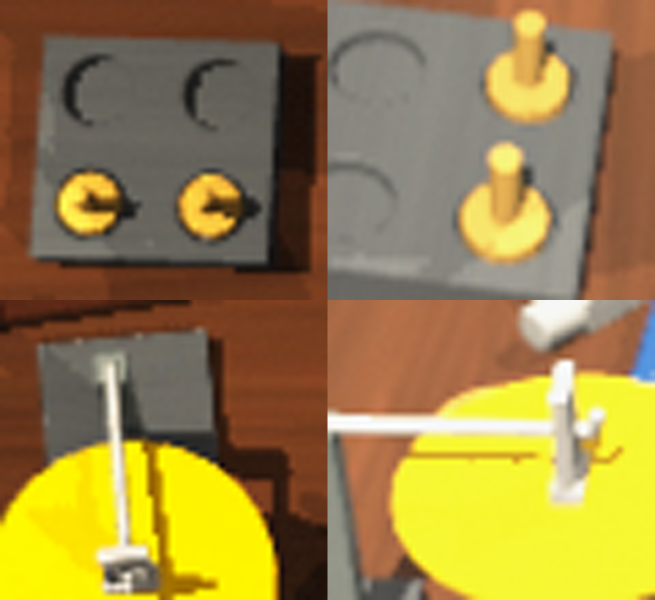

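Crop: casting feet at top pixels (211,222) and (234,223). The lid strap is at the end of the arm and the arm is almost parallel to world x. Next I add a move calculator and go over the rack for a wrist look.

```bash
cat >> h.py <<'E'
def go(x,y,z,yaw=None,s=None):
    """yaw = wanted angle (deg) of tool y in world (mod 180); prints turn, then shift after turn, in controller units"""
    s=s or bot.read_state();R=np.array(s["ee_rot"]);p=np.array(s["eef_pos"]);t=0
    now=np.degrees(np.arctan2(R[1,1],R[0,1]))
    if yaw is not None:
        d=(yaw-now+90)%180-90;t=-d
    c,q=np.cos(np.radians(t)),np.sin(np.radians(t));R2=R@np.array([[c,-q,0],[q,c,0],[0,0,1]])
    v=R2.T@(np.array([x,y,z])-p)/.05
    print("turn",round(t/90,3),"rows>=",int(np.ceil(abs(t)/7.1)),"shift",v.round(2),"rows>=",round(np.linalg.norm(v)/.83,1),"| yaw now",round(now,1),"q7",round(s["qpos"][6],2),"tilt z",R[:,2].round(3))
E
python3 - <<'E'
from h import *
a=Cam("top");r=lambda v:np.round(v,4).tolist()
print("feet",r(a.at((211.1,222.2),.035)),r(a.at((233.7,222.6),.035)))
print("arm",r(a.at((275.2,127.5),.15)),r(a.at((277.9,160.5),.15)))
go(.52,-.31,.27,40.9)
E
```

```text
feet [0.4524, 0.3608, 0.035] [0.451, 0.2921, 0.035]
arm [0.7145, 0.1597, 0.15] [0.6155, 0.1507, 0.15]
turn 0.717 rows>= 10 shift [-0.24 -9.39 -0.28] rows>= 11.3 | yaw now -74.5 q7 -0.05 tilt z [-0.  0. -1.]
```

Request:
servo_tool(steps="1 0 0 0 0.0717;1 0 0 0 0.0717;1 0 0 0 0.0717;1 0 0 0 0.0717;1 0 0 0 0.0717;1 0 0 0 0.0717;1 0 0 0 0.0717;1 0 0 0 0.0717;1 0 0 0 0.0717;1 0 0 0 0.0717", newtons=40)

```text
time: 1.28
eef_pos: [0.1734, -0.6265, 0.2564]
ee_rot: [[0.651, -0.759, 0.0], [-0.759, -0.651, -0.0], [0.0, 0.0, -1.0]]
wrist_force: [-0.4, -0.6, 0.3]
finger_gap: 1.001
grip_force: 0.0
```

Request:
servo_tool(steps="1 -0.02 -0.78 -0.02 0;1 -0.02 -0.78 -0.02 0;1 -0.02 -0.78 -0.02 0;1 -0.02 -0.78 -0.02 0;1 -0.02 -0.78 -0.02 0;1 -0.02 -0.78 -0.02 0;1 -0.02 -0.78 -0.02 0;1 -0.02 -0.78 -0.02 0;1 -0.02 -0.78 -0.02 0;1 -0.02 -0.78 -0.02 0;1 -0.02 -0.78 -0.02 0;1 -0.02 -0.78 -0.02 0")

```text
time: 2.28
eef_pos: [0.5202, -0.3094, 0.2687]
ee_rot: [[0.655, -0.756, 0.001], [-0.756, -0.655, -0.0], [0.001, -0.0, -1.0]]
wrist_force: [-0.1, 0.4, -0.4]
finger_gap: 1.001
grip_force: 0.0
```

Run:
```python
from h import *
a=Cam("wrist");cv2.imwrite("pics/w1.png",a.im[:,:,::-1]);go(.52,-.31,.27,40.9);print(a.o,a.R[2])
for y in(-72,0,72):
    c,s=np.cos(np.radians(-49.1)),np.sin(np.radians(-49.1))
    P=np.array([.577,-.3625])+np.array([[c,-s],[s,c]])@[-.062,y/1000];print(y,P.round(3),a.px([*P,.12]).round(1))
```

```text
turn 0.008 rows>= 1 shift [ 0.04  0.25 -0.03] rows>= 0.3 | yaw now -138.3 q7 -1.95 tilt z [ 0.007  0.006 -1.   ]
[ 0.56880203 -0.3655489   0.38792325] [-0.18778133  0.21655287 -0.95804125]
-72 [ 0.482 -0.363] [390.1 179.6]
0 [ 0.536 -0.316] [310.  179.2]
72 [ 0.591 -0.268] [231.1 179.8]
```

View pics/w1.png

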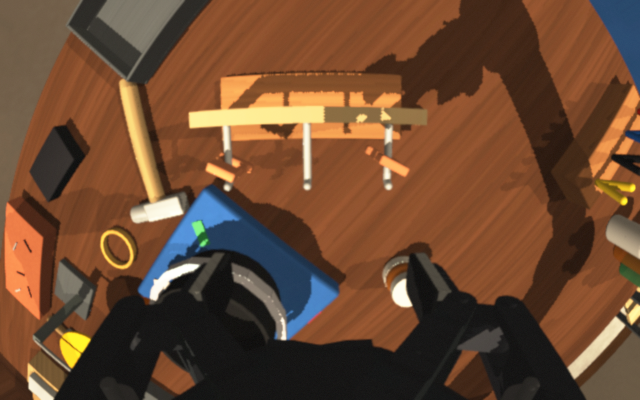

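Wrist view: pendants on the left hook around (228,172) and the right hook around (388,162), hook tips at (228,186), (307,186), (388,186). Both pendants look yawed. Taking a settled image and a crop.

Run:
```python
from h import *
a=Cam("wrist");go(.52,-.31,.27,40.9)
L=cv2.resize(a.im[140:200,195:265],None,fx=5.6,fy=5.6,interpolation=2);Rr=cv2.resize(a.im[140:200,355:425],None,fx=5.6,fy=5.6,interpolation=2)
cv2.imwrite("pics/w2.png",np.hstack([L,Rr])[:,:,::-1])
for p in((228,186),(307,186),(388,186)):print(a.at(p,.12).round(4))
for p in((190,110),(325,106),(427,108)):print("board",a.at(p,.123).round(4))
```

```text
turn 0.009 rows>= 1 shift [ 0.04  0.18 -0.03] rows>= 0.2 | yaw now -138.3 q7 -1.95 tilt z [ 0.004  0.004 -1.   ]
[ 0.5979 -0.2508  0.12  ]
[ 0.5432 -0.299   0.12  ]
[ 0.4889 -0.3478  0.12  ]
board [ 0.6693 -0.283   0.123 ]
board [ 0.5782 -0.3621  0.123 ]
board [ 0.5125 -0.4226  0.123 ]
```

View pics/w2.png

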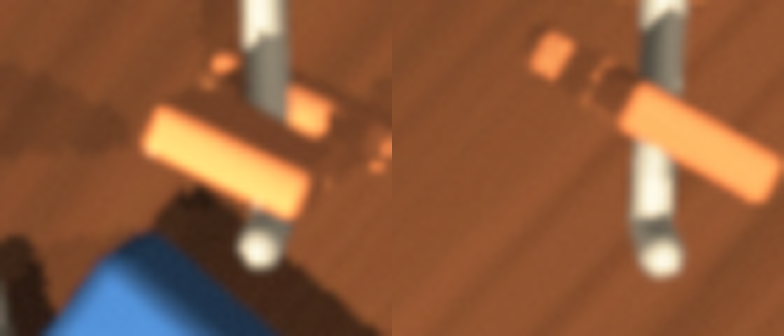

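Left tab in the crop centres at about (228,162), with its hook tip at (258,250). Right tab centres at about (698,143), with its hook tip at (660,258). The arm was still swaying between frames, so I let it settle and then measure.

Request:
servo_tool(steps="1 0 0 0 0;1 0 0 0 0;1 0 0 0 0;1 0 0 0 0")

```text
time: 2.72
eef_pos: [0.5177, -0.3124, 0.2684]
ee_rot: [[0.653, -0.758, -0.0], [-0.758, -0.653, -0.001], [0.0, 0.001, -1.0]]
wrist_force: [0.3, 0.1, 0.1]
finger_gap: 1.0
grip_force: 0.0
```

```bash
cat >> h.py <<'E'
def tabs(c,lo=(5,110,215),hi=(20,255,255),z=.1425,box=(150,120,480,230),amin=40):
    m=c.mask(lo,hi,box);n,l,st,ce=cv2.connectedComponentsWithStats(m);out=[]
    for i in range(1,n):
        if st[i][4]<amin: continue
        q=cv2.minAreaRect(np.argwhere(l==i)[:,::-1].astype(np.float32));b=cv2.boxPoints(q)
        W=np.array([c.at(p,z)[:2] for p in b]);e=W[1]-W[0],W[2]-W[1];k=max(e,key=np.linalg.norm);j=min(e,key=np.linalg.norm)
        out.append((W.mean(0).round(4),round(np.degrees(np.arctan2(k[1],k[0])),1),np.linalg.norm(k).round(4),np.linalg.norm(j).round(4),np.round(q[0]),st[i][4]))
    return out
E
python3 - <<'E'
from h import *
a=Cam("wrist")
for t in tabs(a):print(*t)
m=a.blobs((0,0,150),(179,45,255),(200,165,430,200),4);print([(x[0],a.at(x[0],.123).round(4)) for x in m]);go(.52,-.31,.27,40.9)
E
```

```text
[ 0.5439 -0.3708] -138.5 0.0585 0.0145 [342. 129.] 1048
[ 0.573  -0.3439] 130.2 0.0119 0.0079 [292. 130.] 118
[ 0.5989 -0.3209] -139.0 0.0416 0.0119 [250. 132.] 563
[ 0.5112 -0.3945] -137.2 0.0066 0.0065 [392. 134.] 54
[ 0.4948 -0.3736] -163.9 0.0255 0.0076 [389. 166.] 278
[ 0.5945 -0.2913] -140.7 0.006 0.0059 [232. 164.] 45
[ 0.6006 -0.2752] -164.7 0.0257 0.0077 [215. 174.] 144
[ 0.6395 -0.2214] 121.8 0.0208 0.0044 [152. 192.] 55
[([301.6, 171.9], array([ 0.544 , -0.3196,  0.123 ])), ([382.2, 174.0], array([ 0.4892, -0.3647,  0.123 ])), ([222.0, 188.5], array([ 0.59  , -0.2609,  0.123 ])), ([301.6, 187.6], array([ 0.5349, -0.3088,  0.123 ])), ([383.8, 187.0], array([ 0.48  , -0.3571,  0.123 ]))]
turn -0.001 rows>= 1 shift [-0.01 -0.06 -0.03] rows>= 0.1 | yaw now -139.2 q7 -1.94 tilt z [-0.    -0.001 -1.   ]
```

Tab sizes match the spec (25.6 x 7.6 mm). Tab A is at (0.6006,-0.2752) with width axis at 15.3°, and tab B is at (0.4948,-0.3736) at 16.1°.

Run:
```python
from h import *
go(.6006,-.2752,.20,15.3)
```

```text
turn 0.283 rows>= 4 shift [-0.28 -1.79  1.37] rows>= 2.7 | yaw now -139.2 q7 -1.94 tilt z [-0.    -0.001 -1.   ]
```

Request:
servo_tool(steps="0.2 0 0 0 0.0708;0.2 0 0 0 0.0708;0.2 0 0 0 0.0708;0.2 0 0 0 0.0706;0.2 -0.07 -0.45 0.3 0;0.2 -0.07 -0.45 0.37 0;0.2 -0.07 -0.45 0.4 0;0.2 -0.07 -0.44 0.3 0;0.2 0 0 0 0;0.2 0 0 0 0;0.2 0 0 0 0;0.2 0 0 0 0")

```text
time: 3.77
eef_pos: [0.6006, -0.2756, 0.201]
ee_rot: [[0.264, -0.965, 0.001], [-0.965, -0.264, -0.002], [0.002, -0.001, -1.0]]
wrist_force: [0.1, 0.3, -0.2]
finger_gap: 0.598
grip_force: 0.0
```

Run:
```python
from h import *
go(.6006,-.2752,.137,15.3);a=Cam("wrist")
for t in tabs(a,box=(200,60,480,330)):print(*t)
```

```text
turn 0.0 rows>= 1 shift [-0.01 -0.    1.28] rows>= 1.5 | yaw now -164.7 q7 -2.47 tilt z [ 0.001 -0.002 -1.   ]
[ 0.5589 -0.3901] -110.1 0.0247 0.0076 [439.  75.] 230
[ 0.5983 -0.3607] -139.7 0.0345 0.0153 [363. 101.] 1169
[ 0.5738 -0.3752] -139.9 0.0062 0.0048 [410.  90.] 73
[ 0.6424 -0.3328] -139.9 0.0292 0.0242 [277. 127.] 1172
[ 0.5552 -0.3671] -138.4 0.0484 0.0039 [433. 114.] 434
[ 0.6249 -0.3372] -138.4 0.0283 0.0151 [308. 127.] 922
[ 0.5332 -0.3648] 109.0 0.0044 0.0035 [464. 128.] 42
[ 0.5877 -0.3401] -140.3 0.0225 0.0058 [371. 140.] 240
[ 0.612  -0.3201] -138.7 0.0265 0.0078 [322. 161.] 295
[ 0.6331 -0.3003] -138.6 0.0174 0.0053 [278. 184.] 96
[ 0.6024 -0.291 ] 137.9 0.0066 0.0032 [324. 211.] 52
[ 0.6002 -0.2751] -164.7 0.0254 0.0074 [320. 236.] 367
[ 0.6665 -0.2346] 141.2 0.0297 0.0093 [210. 263.] 267
```

Confirmed by a second look at (0.6002,-0.2751). Descend, grip.

Request:
servo_tool(steps="0.2 0 0 0.32 0;0.2 0 0 0.32 0;0.2 0 0 0.32 0;0.2 0 0 0.32 0;0.2 0 0 0 0;-1 0 0 0 0;-1 0 0 0 0;-1 0 0 0 0;-1 0 0 0 0;-1 0 0 0 0;-1 0 0 0 0", newtons=40)

```text
time: 4.73
eef_pos: [0.6023, -0.2743, 0.1375]
ee_rot: [[0.266, -0.964, 0.002], [-0.964, -0.266, -0.002], [0.002, -0.002, -1.0]]
wrist_force: [-1.0, -0.5, 5.3]
finger_gap: 0.293
grip_force: 41.7
```

Request:
servo_tool(steps="-1 0 0 -0.13 0;-1 0 0 -0.12 0;-1 0 0 0 0;-1 0 0 0 0;-1 -0.225 0.109 0 0;-1 -0.225 0.109 0 0;-1 -0.225 0.109 0 0;-1 -0.225 0.109 0 0;-1 0 0 0 0;-1 0 0 0 0")

```text
time: 5.57
eef_pos: [0.5685, -0.2354, 0.1481]
ee_rot: [[0.268, -0.964, -0.0], [-0.964, -0.268, 0.0], [-0.0, 0.0, -1.0]]
wrist_force: [0.7, -0.1, -0.7]
finger_gap: 0.296
grip_force: 41.2
```

Run:
```python
from h import *
go(.504,-.096,.26,90);go(.504,-.096,.26)
```

```text
turn -0.828 rows>= 11 shift [-1.29 -2.79 -2.24] rows>= 4.6 | yaw now -164.5 q7 -2.51 tilt z [-0.  0. -1.]
turn 0.0 rows>= 0 shift [-3.03  0.5  -2.24] rows>= 4.6 | yaw now -164.5 q7 -2.51 tilt z [-0.  0. -1.]
```

Request:
servo_tool(steps="-1 0 0 -0.7 0;-1 0 0 -0.8 0;-1 -0.63 0.16 0 0;-1 -0.64 0.16 0 0;-1 -0.64 0.16 0 0;-1 -0.64 0.15 0 0;-1 0 0 0 0;-1 0 0 0 0;-1 0 0 0 0;-1 0 0 0 0")

```text
time: 6.4
eef_pos: [0.505, -0.1231, 0.2235]
ee_rot: [[0.265, -0.964, 0.001], [-0.964, -0.265, -0.001], [0.001, -0.001, -1.0]]
wrist_force: [-0.9, -0.1, -0.2]
finger_gap: 0.296
grip_force: 41.2
```

Request:
servo_tool(steps="-1 0 0 0.54 0;-1 0 0 0.54 0;-1 0 0 0.54 0;-1 0 0 0.54 0;-1 0 0 0 0;-1 0 0 0 0;0 0 0 0 0;0.1 0 0 0 0;0.1 0 0 0 0;0.1 0 0 0 0;0.1 0 0 -0.5 0;0.1 0 0 -0.8 0")

```text
time: 7.4
eef_pos: [0.5013, -0.1208, 0.1782]
ee_rot: [[0.267, -0.964, -0.008], [-0.964, -0.267, 0.001], [-0.003, 0.007, -1.0]]
wrist_force: [0.8, 0.1, -0.1]
finger_gap: 0.551
grip_force: 0.0
```

Request:
servo_tool(steps="0.2 0 0 -0.8 0;0.2 0 0 0 0;0.2 0 0 0 0;0.2 0 0 0 0")

```text
time: 7.73
eef_pos: [0.504, -0.1214, 0.2207]
ee_rot: [[0.267, -0.964, 0.001], [-0.964, -0.267, -0.0], [0.0, -0.001, -1.0]]
wrist_force: [-0.2, 0.7, -0.8]
finger_gap: 0.604
grip_force: 0.0
```

Run:
```python
from h import *
go(.4948,-.3736,.22,16.1)
a=Cam("wrist");cv2.imwrite("pics/w3.png",a.im[:,:,::-1]);t=Cam("top")
print([ (x,t.at(x[0],.05).round(3)) for x in t.blobs((4,120,120),(20,255,255),(325,160,405,245),5)])
```

```text
turn -0.007 rows>= 1 shift [4.8  1.58 0.01] rows>= 6.1 | yaw now -164.5 q7 -2.71 tilt z [ 0.001 -0.    -1.   ]
[(([355.4, 160.5], [347, 160, 17, 2, 30]), array([ 0.641, -0.08 ,  0.05 ])), (([345.4, 170.0], [342, 165, 8, 11, 54]), array([ 0.611, -0.049,  0.05 ])), (([370.4, 201.2], [368, 197, 5, 12, 37]), array([ 0.513, -0.124,  0.05 ])), (([329.8, 243.9], [325, 243, 12, 2, 14]), array([0.384, 0.001, 0.05 ]))]
```

View pics/w3.png

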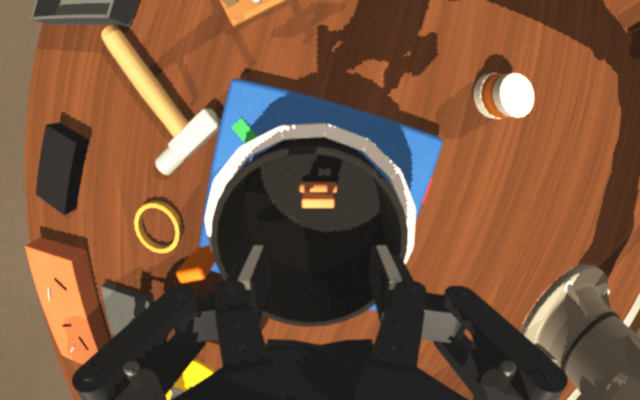

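Pendant A stands upright in the barrel at (318,195). Next is pendant B.

Request:
servo_tool(steps="0.2 0.6 0.2 0 0;0.2 0.6 0.2 0 0;0.2 0.6 0.2 0 0;0.2 0.6 0.2 0 0;0.2 0.6 0.2 0 0;0.2 0.6 0.2 0 0;0.2 0.6 0.2 0 0;0.2 0.6 0.18 0 0;0.2 0 0 0.4 -0.007;0.2 0 0 0 0;0.2 0 0 0 0;0.2 0 0 0 0")

```text
time: 8.83
eef_pos: [0.4923, -0.3722, 0.1997]
ee_rot: [[0.279, -0.96, -0.001], [-0.96, -0.279, 0.002], [-0.002, 0.001, -1.0]]
wrist_force: [0.4, 0.7, 0.0]
finger_gap: 0.605
grip_force: 0.0
```

Run:
```python
from h import *
a=Cam("wrist")
for t in tabs(a,box=(260,180,380,290)):print(*t);go(*t[0],.137,t[1])
```

```text
[ 0.5266 -0.3942] -139.0 0.0217 0.0044 [275. 187.] 176
turn -0.276 rows>= 4 shift [ 0.77 -0.23  1.27] rows>= 1.8 | yaw now -163.8 q7 -2.22 tilt z [ 0.     0.001 -1.   ]
[ 0.4969 -0.3888] 138.7 0.006 0.0034 [320. 209.] 48
turn 0.639 rows>= 9 shift [ 0.19 -0.28  1.27] rows>= 1.6 | yaw now -163.8 q7 -2.22 tilt z [ 0.     0.001 -1.   ]
[ 0.4953 -0.3729] -163.8 0.0251 0.0067 [316. 233.] 390
turn 0.0 rows>= 1 shift [ 0.02 -0.05  1.27] rows>= 1.5 | yaw now -163.8 q7 -2.22 tilt z [ 0.     0.001 -1.   ]
```

Request:
servo_tool(steps="0.2 0 -0.04 0.32 0;0.2 0 0 0.32 0;0.2 0 0 0.32 0;0.2 0 0 0.32 0;0.2 0 0 0 0;-1 0 0 0 0;-1 0 0 0 0;-1 0 0 0 0;-1 0 0 0 0;-1 0 0 0 0;-1 0 0 0 0")

```text
time: 9.8
eef_pos: [0.495, -0.3736, 0.1378]
ee_rot: [[0.277, -0.961, 0.003], [-0.961, -0.277, -0.001], [0.002, -0.002, -1.0]]
wrist_force: [0.7, 1.4, 6.5]
finger_gap: 0.297
grip_force: 41.5
```

Request:
servo_tool(steps="-1 0 0 -0.13 0;-1 0 0 -0.12 0;-1 0 0 0 0;-1 0 0 0 0;-1 -0.218 0.102 0 0;-1 -0.218 0.102 0 0;-1 -0.218 0.102 0 0;-1 -0.218 0.102 0 0;-1 -0.218 0.102 0 0;-1 0 0 0 0;-1 0 0 0 0")

```text
time: 10.72
eef_pos: [0.4541, -0.3278, 0.1487]
ee_rot: [[0.277, -0.961, -0.0], [-0.961, -0.277, -0.0], [0.0, 0.0, -1.0]]
wrist_force: [-0.2, -0.0, 0.1]
finger_gap: 0.296
grip_force: 41.1
```

Run:
```python
from h import *
go(.504,-.070,.223)
```

```text
turn 0.0 rows>= 0 shift [-4.68 -2.39 -1.49] rows>= 6.6 | yaw now -163.9 q7 -2.25 tilt z [-0. -0. -1.]
```

Request:
servo_tool(steps="-1 0 0 -0.75 0;-1 0 0 -0.74 0;-1 -0.67 -0.34 0 0;-1 -0.67 -0.34 0 0;-1 -0.67 -0.34 0 0;-1 -0.67 -0.34 0 0;-1 -0.67 -0.34 0 0;-1 -0.67 -0.34 0 0;-1 -0.66 -0.35 0 0;-1 0 0 0 0;-1 0 0 0 0;-1 0 0 0 0")

```text
time: 11.72
eef_pos: [0.5048, -0.0709, 0.2233]
ee_rot: [[0.277, -0.961, 0.0], [-0.961, -0.277, -0.001], [0.001, 0.0, -1.0]]
wrist_force: [0.2, -0.2, -0.4]
finger_gap: 0.294
grip_force: 41.0
```

Run:
```python
from h import *
go(.504,-.070,.115);t=Cam("top");cv2.imwrite("pics/t2.png",t.im[:,:,::-1])
print(t.blobs((17,150,120),(24,255,255),(190,205,250,260)))
```

```text
turn 0.0 rows>= 0 shift [-0.02  0.01  2.17] rows>= 2.6 | yaw now -163.9 q7 -2.81 tilt z [ 0.    -0.001 -1.   ]
[([211.5, 222.6], [206, 217, 12, 11, 67]), ([233.5, 222.1], [228, 217, 11, 12, 64])]
```

Request:
servo_tool(steps="-1 0 0 0.54 0;-1 0 0 0.54 0;-1 0 0 0.54 0;-1 0 0 0.54 0;-1 0 0 0 0;-1 0 0 0 0;0 0 0 0 0;0.1 0 0 0 0;0.1 0 0 0 0;0.1 0 0 0 0;0.1 0 0 -0.5 0;0.1 0 0 -0.8 0")

```text
time: 12.77
eef_pos: [0.5013, -0.0697, 0.1782]
ee_rot: [[0.278, -0.961, -0.008], [-0.961, -0.278, 0.0], [-0.003, 0.008, -1.0]]
wrist_force: [-0.3, 0.0, 0.4]
finger_gap: 0.546
grip_force: 0.0
```

Request:
servo_tool(steps="0.2 0 0 -0.8 0;0.2 0 0 -0.1 -0.076;0.2 0 0 0 -0.079;0.2 0 0 0 -0.079;0.2 0 0 0 -0.079;0.2 0 0 0 -0.079;0.2 0 0 0 -0.079;0.2 0 0 0 -0.079;0.2 0 0 0 -0.079;0.2 0 0 0 -0.079;0.2 0 0 0 -0.079;0.2 0 0 0 -0.079")

```text
time: 13.77
eef_pos: [0.5045, -0.07, 0.2261]
ee_rot: [[0.997, 0.077, 0.001], [0.077, -0.997, -0.0], [0.001, 0.0, -1.0]]
wrist_force: [0.5, -0.2, -0.2]
finger_gap: 0.603
grip_force: 0.0
```

Run:
```python
from h import *
go(.451,.2921,.22,95);a=Cam("wrist");cv2.imwrite("pics/w4.png",a.im[:,:,::-1])
```

```text
turn -0.007 rows>= 1 shift [-0.43 -7.31  0.12] rows>= 8.8 | yaw now -85.6 q7 -1.47 tilt z [ 0.001 -0.    -1.   ]
```

View pics/w4.png

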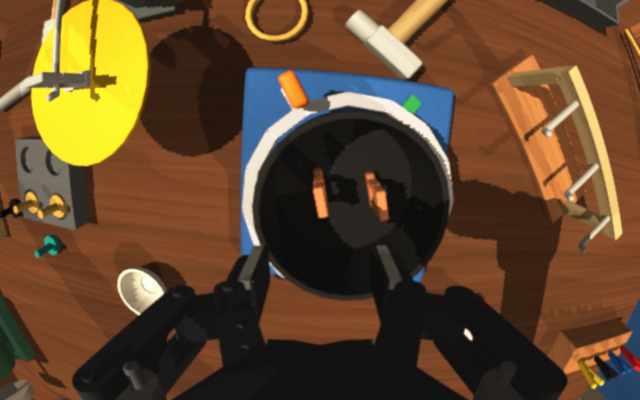

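Both pendants stand in the barrel at (320,195) and (376,195), the rack is empty, and two castings are in the mould. Moving to the near casting.

Request:
servo_tool(steps="0.2 -0.04 -0.73 0 0;0.2 -0.04 -0.73 0 0;0.2 -0.04 -0.73 0 0;0.2 -0.04 -0.73 0 0;0.2 -0.04 -0.73 0 0;0.2 -0.04 -0.73 0 0;0.2 -0.04 -0.73 0 0;0.2 -0.05 -0.73 0 0;0.2 -0.05 -0.73 0 0;0.2 -0.05 -0.73 0.1 0;0.2 0 0 0.7 0;0.2 0 0 0.7 0")

```text
time: 14.82
eef_pos: [0.4578, 0.2973, 0.1521]
ee_rot: [[0.997, 0.073, 0.006], [0.073, -0.997, 0.005], [0.006, -0.005, -1.0]]
wrist_force: [-0.2, -0.8, -1.9]
finger_gap: 0.601
grip_force: 0.0
```

Request:
servo_tool(steps="0.2 0 0 0 0;0.2 0 0 0 0;0.2 0 0 0 0")

```text
time: 15.07
eef_pos: [0.4583, 0.2928, 0.152]
ee_rot: [[0.998, 0.068, 0.002], [0.068, -0.998, 0.001], [0.002, -0.001, -1.0]]
wrist_force: [0.3, -0.4, 0.8]
finger_gap: 0.598
grip_force: 0.0
```

Run:
```python
from h import *
a=Cam("wrist");cv2.imwrite("pics/w5.png",a.im[:,:,::-1])
for x in a.blobs((17,140,90),(28,255,255),(150,120,480,330),40): print(x,a.at(x[0],.035).round(4),a.at(x[0],.07).round(4))
go(.451,.2921,.066,95)
```

```text
([235.8, 208.1], [217, 187, 41, 44, 1285]) [0.4518 0.3602 0.035 ] [0.4637 0.3508 0.07  ]
([315.1, 213.4], [294, 192, 43, 46, 1402]) [0.4519 0.2949 0.035 ] [0.4637 0.2952 0.07  ]
turn -0.012 rows>= 1 shift [-0.16  0.01  1.73] rows>= 2.1 | yaw now -86.1 q7 -2.29 tilt z [ 0.003  0.002 -1.   ]
```

View pics/w5.png

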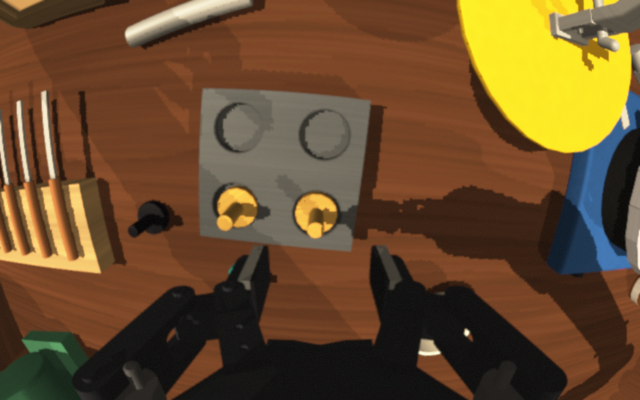

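Castings' stem tops are at about (316,229) and (227,221).

Run:
```python
from h import *
a=Cam("wrist")
for p,z in(((316,228),.07),((227,220),.07),((316,212),.035),((237,206),.035)):print(a.at(p,z).round(4))
go(.4525,.2935,.066,95)
```

```text
[0.4534 0.2942 0.07  ]
[0.4546 0.3581 0.07  ]
[0.4535 0.2946 0.035 ]
[0.4541 0.3597 0.035 ]
turn -0.012 rows>= 1 shift [-0.13 -0.02  1.73] rows>= 2.1 | yaw now -86.1 q7 -2.29 tilt z [ 0.004  0.002 -1.   ]
```

Request:
servo_tool(steps="0.2 -0.11 -0.03 0 -0.012;0.2 0 0 0.43 0;0.2 0 0 0.43 0;0.2 0 0 0.43 0;0.2 0 0 0.43 0;0.2 0 0 0 0;-1 0 0 0 0;-1 0 0 0 0;-1 0 0 0 0;-1 0 0 0 0;-1 0 0 0 0;-1 0 0 0 0", newtons=50)

```text
time: 16.17
eef_pos: [0.4527, 0.2947, 0.0662]
ee_rot: [[0.996, 0.089, 0.003], [0.089, -0.996, 0.002], [0.003, -0.001, -1.0]]
wrist_force: [-0.6, -0.1, 6.7]
finger_gap: 0.125
grip_force: 48.7
```

Request:
servo_tool(steps="-1 0 0 0 0;-1 0 0 -0.4 0;-1 0 0 -0.7 0;-1 0 0 -0.7 0;-1 0 0 -0.7 0;-1 0 0 -0.7 0;-1 0 0 0 0;-1 0 0 0 0")

```text
time: 16.83
eef_pos: [0.4526, 0.2945, 0.2269]
ee_rot: [[0.996, 0.089, 0.005], [0.089, -0.996, 0.002], [0.005, -0.002, -1.0]]
wrist_force: [-0.1, -0.6, -1.5]
finger_gap: 0.125
grip_force: 48.9
```

Run:
```python
from h import *
go(.475,-.096,.225)
```

```text
turn 0.0 rows>= 0 shift [-0.25  7.82  0.02] rows>= 9.4 | yaw now -84.9 q7 -2.24 tilt z [ 0.005  0.002 -1.   ]
```

Request:
servo_tool(steps="-1 -0.04 0.78 0 0;-1 -0.04 0.78 0 0;-1 -0.04 0.78 0 0;-1 -0.04 0.78 0 0;-1 -0.04 0.78 0 0;-1 -0.04 0.78 0 0;-1 -0.05 0.78 0 0;-1 -0.05 0.78 0 0;-1 -0.05 0.79 0 0;-1 -0.05 0.79 0 0;-1 0 0 0 0;-1 0 0 0 0")

```text
time: 17.83
eef_pos: [0.4628, -0.1002, 0.2225]
ee_rot: [[0.997, 0.083, -0.004], [0.083, -0.997, 0.0], [-0.004, -0.0, -1.0]]
wrist_force: [-0.4, 1.0, -2.7]
finger_gap: 0.12
grip_force: 49.1
```

Request:
servo_tool(steps="-1 0 0 0 0;-1 0 0 0 0;-1 0 0 0 0")

```text
time: 18.08
eef_pos: [0.4643, -0.096, 0.2238]
ee_rot: [[0.996, 0.092, -0.001], [0.092, -0.996, 0.0], [-0.001, -0.0, -1.0]]
wrist_force: [-0.1, 0.7, -1.7]
finger_gap: 0.118
grip_force: 49.1
```

Run:
```python
from h import *
go(.466,-.096,.112)
```

```text
turn 0.0 rows>= 0 shift [0.04 0.   2.24] rows>= 2.7 | yaw now -84.7 q7 -1.38 tilt z [-0.001  0.    -1.   ]
```

Request:
servo_tool(steps="-1 0.04 0 0.56 0;-1 0 0 0.56 0;-1 0 0 0.56 0;-1 0 0 0.56 0;-1 0 0 0 0;-1 0 0 0 0;-0.3 0 0 0 0;-0.2 0 0 0 0;-0.2 0 0 0 0;-0.2 0 0 0 0;-0.2 0 0 -0.5 0;-0.2 0 0 -0.8 0")

```text
time: 19.08
eef_pos: [0.4636, -0.0972, 0.1755]
ee_rot: [[0.996, 0.089, -0.008], [0.089, -0.996, 0.001], [-0.008, -0.002, -1.0]]
wrist_force: [1.5, -0.2, -0.6]
finger_gap: 0.401
grip_force: 0.0
```

Request:
servo_tool(steps="0.2 0 0 -0.8 0;0.2 0 0 -0.2 0;0.2 0 0 0 0;0.2 0 0 0 0")

```text
time: 19.42
eef_pos: [0.4668, -0.0976, 0.2281]
ee_rot: [[0.996, 0.089, 0.002], [0.089, -0.996, -0.001], [0.002, 0.001, -1.0]]
wrist_force: [-0.9, -0.2, -0.1]
finger_gap: 0.598
grip_force: 0.0
```

Run:
```python
from h import *
go(.454,.359,.22,95)
a=Cam("wrist");print(a.blobs((15,120,70),(28,255,255),(230,90,460,300),15),a.blobs((5,110,90),(14,255,255),(250,150,450,300),15));t=Cam("top");print(t.blobs((17,150,120),(24,255,255),(190,180,270,270)))
```

```text
turn 0.001 rows>= 1 shift [ 0.54 -9.12  0.16] rows>= 11.0 | yaw now -84.9 q7 -1.38 tilt z [ 0.002 -0.001 -1.   ]
[([289.2, 152.9], [285, 140, 10, 29, 151]), ([353.8, 157.9], [350, 145, 9, 28, 138]), ([318.5, 185.9], [301, 168, 36, 37, 1016])] [([293.9, 159.4], [284, 150, 18, 21, 216]), ([352.6, 161.9], [344, 150, 18, 26, 256]), ([444.3, 174.6], [433, 150, 17, 42, 366]), ([427.0, 248.8], [398, 217, 52, 68, 2151]), ([250.6, 247.4], [250, 243, 3, 10, 19]), ([318.8, 277.0], [266, 246, 108, 54, 4579]), ([439.9, 284.7], [428, 275, 22, 19, 253])]
[([262.1, 186.2], [256, 180, 14, 12, 15]), ([208.0, 222.4], [206, 217, 6, 11, 14]), ([213.7, 222.0], [209, 217, 9, 11, 39])]
```

Casting 1 is in the barrel and casting 2 is still in its cavity.

Request:
servo_tool(steps="0.2 0.04 -0.76 0 0;0.2 0.04 -0.76 0 0;0.2 0.04 -0.76 0 0;0.2 0.04 -0.76 0 0;0.2 0.04 -0.76 0 0;0.2 0.04 -0.76 0 0;0.2 0.05 -0.76 0 0;0.2 0.05 -0.76 0 0;0.2 0.05 -0.76 0 0;0.2 0.05 -0.76 0 0;0.2 0.05 -0.76 0.1 0;0.2 0.05 -0.76 0.06 0")

```text
time: 20.52
eef_pos: [0.4516, 0.3601, 0.2169]
ee_rot: [[0.996, 0.089, -0.003], [0.089, -0.996, -0.002], [-0.003, 0.002, -1.0]]
wrist_force: [0.5, -0.5, 0.1]
finger_gap: 0.602
grip_force: 0.0
```

Request:
servo_tool(steps="0.2 0 0 0.7 0;0.2 0 0 0.7 0;0.2 0 0 0 0;0.2 0 0 0 0;0.2 0 0 0 0")

```text
time: 20.93
eef_pos: [0.4531, 0.3589, 0.1497]
ee_rot: [[0.996, 0.088, -0.0], [0.088, -0.996, 0.0], [-0.0, -0.0, -1.0]]
wrist_force: [-0.2, 0.4, 0.7]
finger_gap: 0.595
grip_force: 0.0
```

Run:
```python
from h import *
a=Cam("wrist");cv2.imwrite("pics/w6.png",a.im[100:300,200:440,::-1])
for x in a.blobs((17,140,90),(28,255,255),(150,120,480,330),40): print(x,a.at(x[0],.035).round(4),a.at(x[0],.05).round(4))
m=a.blobs((20,100,215),(30,255,255),(200,150,400,330),10);print([(x,a.at(x[0],.07).round(4)) for x in m])
go(.454,.359,.066,95)
```

```text
([316.9, 207.0], [296, 185, 44, 47, 1421]) [0.4527 0.3598 0.035 ] [0.4575 0.3601 0.05  ]
([152.5, 259.4], [150, 253, 7, 14, 61]) [0.3868 0.5103 0.035 ] [0.3957 0.5009 0.05  ]
[(([323.2, 195.2], [311, 188, 26, 15, 227]), array([0.4724, 0.357 , 0.07  ])), (([329.6, 219.6], [327, 218, 7, 5, 25]), array([0.4556, 0.3511, 0.07  ]))]
turn 0.001 rows>= 1 shift [0.   0.01 1.69] rows>= 2.0 | yaw now -84.9 q7 -2.4 tilt z [ 0.002  0.001 -1.   ]
```

View pics/w6.png

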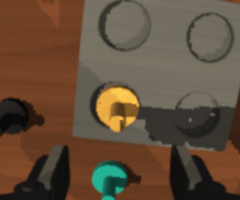

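Stem top at full-frame (317,224), casting upright in its cavity. Gripping.

Request:
servo_tool(steps="0.2 0 0 0 0;0.2 0 0 0.42 0;0.2 0 0 0.42 0;0.2 0 0 0.42 0;0.2 0 0 0.42 0;0.2 0 0 0 0;-1 0 0 0 0;-1 0 0 0 0;-1 0 0 0 0;-1 0 0 0 0;-1 0 0 0 0;-1 0 0 0 0")

```text
time: 21.98
eef_pos: [0.454, 0.3604, 0.0673]
ee_rot: [[0.996, 0.089, 0.003], [0.089, -0.996, 0.002], [0.003, -0.002, -1.0]]
wrist_force: [0.0, 0.3, 7.2]
finger_gap: 0.119
grip_force: 49.1
```

Request:
servo_tool(steps="-1 0 0 0 0;-1 0 0 -0.4 0;-1 0 0 -0.7 0;-1 0 0 -0.7 0;-1 0 0 -0.7 0;-1 0 0 -0.7 0;-1 0 0 0 0;-1 0 0 0 0")

```text
time: 22.65
eef_pos: [0.4536, 0.3599, 0.2278]
ee_rot: [[0.996, 0.089, 0.004], [0.089, -0.996, 0.003], [0.004, -0.002, -1.0]]
wrist_force: [-0.7, 0.2, -2.1]
finger_gap: 0.124
grip_force: 49.7
```

Run:
```python
from h import *
go(.544,-.096,.225)
```

```text
turn 0.0 rows>= 0 shift [0.99 9.24 0.04] rows>= 11.2 | yaw now -84.9 q7 -2.36 tilt z [ 0.004  0.003 -1.   ]
```

Request:
servo_tool(steps="-1 0 0.77 0 0;-1 0 0.77 0 0;-1 0 0.77 0 0;-1 0 0.77 0 0;-1 0 0.77 0 0;-1 0 0.77 0 0;-1 0 0.77 0 0;-1 0 0.77 0 0;-1 0.2 0.77 0 0;-1 0.25 0.77 0 0;-1 0.25 0.77 0 0;-1 0.29 0.77 0 0")

```text
time: 23.65
eef_pos: [0.5418, -0.0987, 0.2233]
ee_rot: [[0.996, 0.089, -0.004], [0.089, -0.996, -0.0], [-0.004, -0.0, -1.0]]
wrist_force: [0.7, -0.2, -1.2]
finger_gap: 0.122
grip_force: 49.7
```

Request:
servo_tool(steps="-1 0 0 0 0;-1 0 0 0 0;-1 0 0 0 0;-1 0 0 0 0")

```text
time: 23.98
eef_pos: [0.5422, -0.095, 0.2241]
ee_rot: [[0.996, 0.091, -0.003], [0.091, -0.996, 0.001], [-0.003, -0.001, -1.0]]
wrist_force: [-0.7, 0.3, -1.4]
finger_gap: 0.121
grip_force: 49.7
```

Run:
```python
from h import *
go(.543,-.096,.112)
```

```text
turn 0.0 rows>= 0 shift [0.02 0.02 2.24] rows>= 2.7 | yaw now -84.8 q7 -1.43 tilt z [-0.003  0.001 -1.   ]
```

Request:
servo_tool(steps="-1 0.02 0.02 0.56 0;-1 0 0 0.56 0;-1 0 0 0.56 0;-1 0 0 0.56 0;-1 0 0 0 0;-1 0 0 0 0;-0.3 0 0 0 0;-0.2 0 0 0 0;-0.2 0 0 0 0;-0.2 0 0 0 0;-0.2 0 0 -0.5 0;-0.2 0 0 -0.8 0")

```text
time: 24.98
eef_pos: [0.5413, -0.0973, 0.176]
ee_rot: [[0.996, 0.089, -0.008], [0.089, -0.996, 0.001], [-0.008, -0.002, -1.0]]
wrist_force: [1.7, -0.7, 0.5]
finger_gap: 0.401
grip_force: 0.0
```

Request:
servo_tool(steps="0.2 0 0 -0.8 0;0.2 0 0 -0.8 0;0.2 -0.8 0 0 0;0.2 0 0 0 0;0.2 0 0 0 0;0.2 0 0 0 0;0.2 0 0 0 0;0.2 0 0 0 0")

```text
time: 25.65
eef_pos: [0.5052, -0.1009, 0.2583]
ee_rot: [[0.996, 0.09, 0.0], [0.09, -0.996, 0.0], [0.0, -0.0, -1.0]]
wrist_force: [-0.3, -0.1, -1.5]
finger_gap: 0.598
grip_force: 0.0
```

Run:
```python
from h import *
go(.6067,.1515,.235,95.2)
a=Cam("wrist");cv2.imwrite("pics/w7.png",a.im[:,:,::-1])
```

```text
turn -0.001 rows>= 1 shift [ 2.48 -4.84  0.47] rows>= 6.6 | yaw now -84.9 q7 -1.39 tilt z [ 0.  0. -1.]
```

View pics/w7.png

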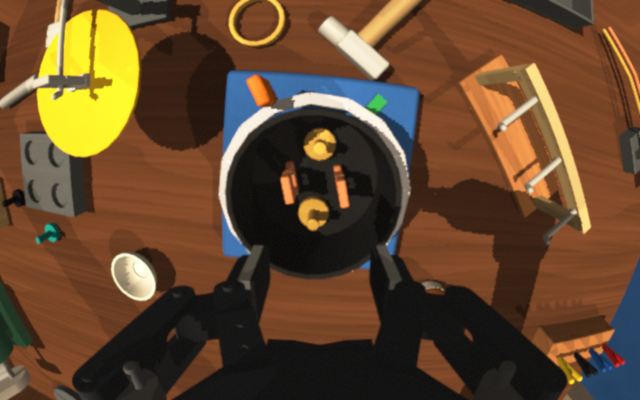

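All four parts stand in the barrel: castings at (320,144) and (314,211), pendants at (290,185) and (341,185). Fitting the rim from this view and then moving to the lid.

Run:
```python
from h import *
from scipy.optimize import least_squares
a=Cam("wrist");r=lambda v:np.round(v,4).tolist();print(a.o.round(3))
V=cv2.GaussianBlur(a.hsv[:,:,2],(3,3),0).astype(float);S=a.hsv[:,:,1]
P=[]
for th in np.radians(np.arange(-80,260,5)):
    # march outward in world plane z=.13 ; find strongest brightness rise between r=.068 and .084
    rr=np.arange(.068,.086,.0005);vals=[]
    for q in rr:
        u=a.px([.504+q*np.cos(th),-.096+q*np.sin(th),.13]);vals.append(V[int(round(u[1])),int(round(u[0]))])
    if u[1]>245: continue
    g=np.array(vals)[3:]-np.array(vals)[:-3];i=g.argmax()
    if g[i]>40: P.append([.504+rr[i+1]*np.cos(th),-.096+rr[i+1]*np.sin(th)])
P=np.array(P)
for R in(.076,None):
    s=least_squares(lambda q:np.hypot(*(P-q[:2]).T)-(R or q[2]),[.504,-.096,.076],loss="soft_l1",f_scale=.001);print(len(P),r(s.x),r(np.std(s.fun)))
```

```text
[ 0.579 -0.095  0.377]
43 [0.5078, -0.0975, 0.076] 0.0014
43 [0.508, -0.0973, 0.0757] 0.0014
```

Request:
servo_tool(steps="0.2 0.4 -0.8 0 0;0.2 0.4 -0.8 0 0;0.2 0.42 -0.8 0 0;0.2 0.42 -0.8 0 0;0.2 0.42 -0.8 0 0;0.2 0.42 -0.84 0 0;0.2 0 0 0 0;0.2 0 0 0 0;0.2 0 0 0 0;0.2 0 0 0 0")

```text
time: 26.58
eef_pos: [0.5982, 0.1285, 0.2578]
ee_rot: [[0.996, 0.087, -0.001], [0.087, -0.996, -0.001], [-0.001, 0.001, -1.0]]
wrist_force: [-0.4, 0.1, 0.1]
finger_gap: 0.603
grip_force: 0.0
```

Run:
```python
from h import *
go(.6067,.1515,.1715,95.2)
a=Cam("wrist");cv2.imwrite("pics/w8.png",cv2.resize(a.im[150:290,220:420],None,fx=4,fy=4,interpolation=2)[:,:,::-1])
```

```text
turn -0.003 rows>= 1 shift [ 0.21 -0.44  1.73] rows>= 2.2 | yaw now -85.0 q7 -1.85 tilt z [-0.001 -0.001 -1.   ]
```

View pics/w8.png

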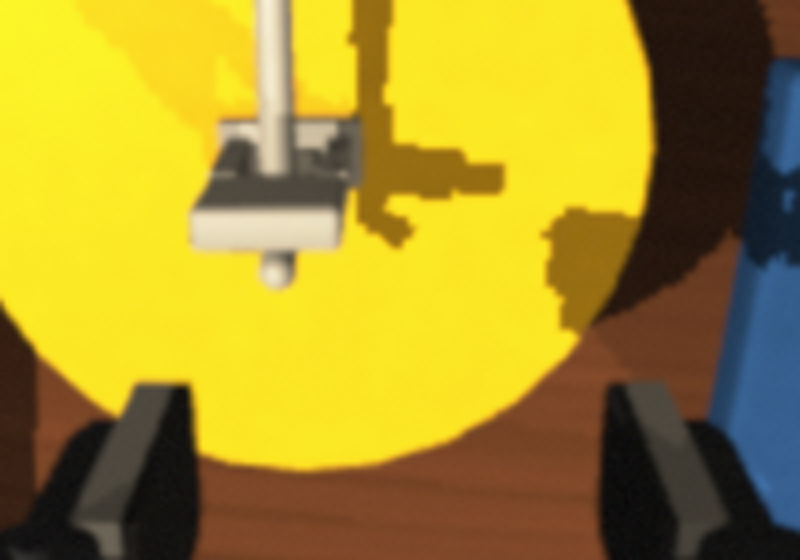

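Tab top centre is at about full-frame (286.5,207.3), level, with the hook tip in front of it.

```bash
cat >> h.py <<'E'
def rim(a,c0=(.506,-.0965)):
    from scipy.optimize import least_squares
    V=cv2.GaussianBlur(a.hsv[:,:,2],(3,3),0).astype(np.float32);P=[]
    rr=np.arange(.066,.088,.0005)
    for th in np.radians(np.arange(0,360,4)):
        U=np.array([a.px([c0[0]+q*np.cos(th),c0[1]+q*np.sin(th),.13]) for q in rr],np.float32)
        if U.min()<3 or U[:,0].max()>636 or U[:,1].max()>396: continue
        v=cv2.remap(V,U[:,:1],U[:,1:],cv2.INTER_LINEAR)[:,0];g=v[4:]-v[:-4];i=g.argmax()
        if g[i]>35: P.append([c0[0]+rr[i+2]*np.cos(th),c0[1]+rr[i+2]*np.sin(th)])
    P=np.array(P)
    for R in(.076,None):
        s=least_squares(lambda q:np.hypot(*(P-q[:2]).T)-(R or q[2]),[*c0,.076],loss="soft_l1",f_scale=.001);print("rim",len(P),s.x.round(4),np.std(s.fun).round(4),np.median(np.abs(s.fun)).round(4))
E
python3 - <<'E'
from h import *
a=Cam("wrist");print(a.o.round(3))
for p in((286.5,207.3),(267.5,207.5),(305.8,207.5)):print(a.at(p,.1775).round(4))
rim(a);rim(Cam("top"));rim(Cam("side"));go(.6067,.1515,.1715,95.2)
E
```

```text
[0.672 0.134 0.377]
[0.6066 0.1503 0.1775]
[0.6053 0.1634 0.1775]
[0.6076 0.1372 0.1775]
rim 21 [ 0.5079 -0.0943  0.076 ] 0.0019 0.0009
rim 21 [ 0.4971 -0.0868  0.0882] 0.0005 0.0004
rim 37 [ 0.5007 -0.0939  0.076 ] 0.0012 0.0007
rim 37 [ 0.5027 -0.096   0.0784] 0.001 0.0007
rim 25 [ 0.5055 -0.0948  0.076 ] 0.0031 0.0011
rim 25 [ 0.5049 -0.094   0.077 ] 0.003 0.0012
turn -0.002 rows>= 1 shift [ 0.21 -0.43  1.74] rows>= 2.2 | yaw now -85.0 q7 -1.85 tilt z [ 0.    -0.001 -1.   ]
```

Request:
servo_tool(steps="0.2 0.11 -0.2 0 0;0.2 0.1 -0.21 0 0;0.2 0 0 0 0;0.2 0 0 0 0;0.2 0 0 0.44 0;0.2 0 0 0.44 0;0.2 0 0 0.44 0;0.2 0 0 0.42 0;0.2 0 0 0 0;0.2 0 0 0 0")

```text
time: 27.62
eef_pos: [0.6061, 0.1516, 0.1704]
ee_rot: [[0.996, 0.089, -0.003], [0.089, -0.996, -0.001], [-0.003, 0.001, -1.0]]
wrist_force: [0.3, 0.3, 0.4]
finger_gap: 0.605
grip_force: 0.0
```

Request:
servo_tool(steps="-1 0 0 0 0;-1 0 0 0 0;-1 0 0 0 0;-1 0 0 0 0;-1 0 0 0 0;-1 0 0 0 0;-1 0 0 0 0", newtons=80)

```text
time: 28.2
eef_pos: [0.6081, 0.1525, 0.1733]
ee_rot: [[0.996, 0.089, 0.004], [0.089, -0.996, 0.001], [0.004, -0.001, -1.0]]
wrist_force: [-0.3, 0.4, 5.6]
finger_gap: 0.287
grip_force: 78.6
```

Request:
servo_tool(steps="-1 0 0 -0.13 0;-1 0 0 -0.13 0;-1 0 0 0 0;-1 0 0 0 0;-1 0 0 0 0")

```text
time: 28.62
eef_pos: [0.6064, 0.1517, 0.1837]
ee_rot: [[0.996, 0.089, -0.001], [0.089, -0.996, -0.0], [-0.001, 0.0, -1.0]]
wrist_force: [0.4, -0.1, -3.5]
finger_gap: 0.282
grip_force: 78.6
```

Request:
servo_tool(steps="-1 -0.3 0 0 0;-1 -0.3 0 0 0;-1 -0.3 0 0 0;-1 -0.3 0 0 0;-1 -0.3 0 0 0;-1 0 0 0 0;-1 0 0 0 0;-1 0 0 0 0")

```text
time: 29.28
eef_pos: [0.5328, 0.1453, 0.1843]
ee_rot: [[0.996, 0.089, 0.001], [0.089, -0.996, 0.0], [0.001, 0.0, -1.0]]
wrist_force: [-0.0, -0.1, -3.4]
finger_gap: 0.287
grip_force: 78.7
```

Run:
```python
from h import *
go(.505,-.096,.26,90)
```

```text
turn 0.057 rows>= 1 shift [-0.56  4.83 -1.51] rows>= 6.1 | yaw now -84.9 q7 -1.92 tilt z [ 0.001  0.    -1.   ]
```

Request:
servo_tool(steps="-1 0 0 -0.3 0;-1 0 0 -0.4 0;-1 0 0 -0.3 0;-1 0 0 0 0;-1 0 0 0 0")

```text
time: 29.7
eef_pos: [0.5296, 0.1452, 0.2355]
ee_rot: [[0.996, 0.089, -0.007], [0.089, -0.996, -0.002], [-0.007, 0.001, -1.0]]
wrist_force: [-10.6, -1.2, 8.6]
finger_gap: 0.283
grip_force: 82.5
```

Run:
```python
from h import *
go(.505,-.096,.234)
```

```text
turn 0.0 rows>= 0 shift [-0.92  4.76  0.04] rows>= 5.8 | yaw now -84.9 q7 -1.91 tilt z [-0.007 -0.002 -1.   ]
```

The disc caught under the hook tip because I had not moved far enough out. Backing down at once and looking.

Request:
servo_tool(steps="-1 0 0 0.4 0;-1 0 0 0.4 0;-1 0 0 0.2 0;-1 0 0 0 0;-1 0 0 0 0")

```text
time: 30.12
eef_pos: [0.5325, 0.1452, 0.1839]
ee_rot: [[0.996, 0.089, -0.001], [0.089, -0.996, -0.0], [-0.001, 0.0, -1.0]]
wrist_force: [0.7, -0.6, -2.2]
finger_gap: 0.289
grip_force: 81.1
```

Run:
```python
from h import *
b=Cam("side");a=Cam("wrist")
cv2.imwrite("pics/s2.png",np.hstack([cv2.resize(b.im[150:290,190:330],(400,400)),cv2.resize(a.im[130:290,240:400],(400,400))])[:,:,::-1])
go(.505,-.096,.234);print(bot.read_state()["wrist_force"])
```

```text
turn 0.0 rows>= 0 shift [-0.99  4.76 -0.98] rows>= 6.0 | yaw now -84.9 q7 -1.92 tilt z [ 0.002  0.001 -1.   ]
[-0.51234971  0.06155599 -3.02039487]
```

View pics/s2.png

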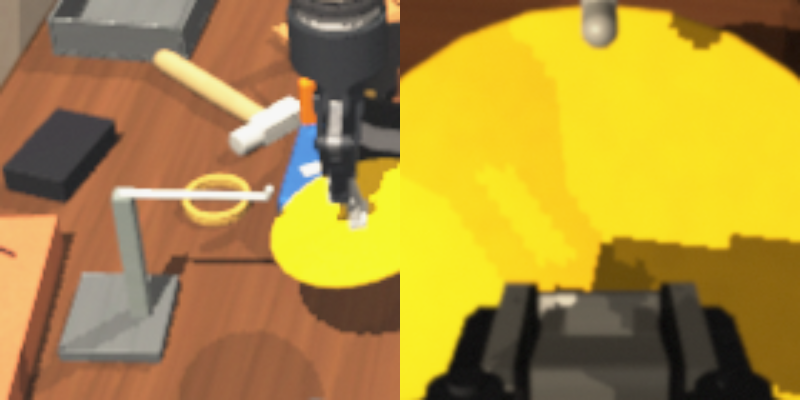

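The lid has pitched in the grip, stand-side edge low, and the arm is clear of the post. I'll level it by setting its flat plug down on the free table below, about (0.50,0.145). First I move clear of the hook and measure.

Request:
servo_tool(steps="-1 -0.3 0 0 0;-1 -0.3 0 0 0;-1 -0.1 0 0 0;-1 0 0 0 0;-1 0 0 0 0;-1 0 0 0.5 0;-1 0 0 0.5 0;-1 0 0 0 0;-1 0 0 0 0;-1 0 0 0 0")

```text
time: 31.05
eef_pos: [0.4987, 0.1426, 0.1354]
ee_rot: [[0.996, 0.089, 0.002], [0.089, -0.996, 0.001], [0.002, -0.001, -1.0]]
wrist_force: [-0.9, 0.7, -2.8]
finger_gap: 0.283
grip_force: 81.1
```

Run:
```python
from h import *
t=Cam("top");b=Cam("side");print(bot.read_state()["wrist_force"])
for c in(t,b):
    x=max(c.blobs((20,120,80),(35,255,255),(150,100,450,320) if c is b else (230,120,330,240),100),key=lambda q:q[1][4]);print(c.n,x)
x=max(t.blobs((0,0,140),(60,60,255),(230,230,330,290),100),key=lambda q:q[1][4]);print("dish",x,t.at(x[0],.035))
```

```text
[-0.23412457 -0.22526206 -2.19087075]
top ([265.2, 218.5], [257, 204, 21, 30, 312])
side ([330.3, 244.2], [299, 221, 63, 46, 1975])
dish ([278.3, 260.0], [264, 247, 27, 27, 445]) [0.33761652 0.15528092 0.035     ]
```

Request:
servo_tool(steps="-1 0 0 0.2 0;-1 0 0 0.2 0;-1 0 0 0.1 0;-1 0 0 0.1 0;-1 0 0 0.1 0;-1 0 0 0 0;-1 0 0 0 0", newtons=35)

```text
time: 31.73
eef_pos: [0.497, 0.1421, 0.0989]
ee_rot: [[0.996, 0.089, -0.001], [0.089, -0.996, -0.0], [-0.001, 0.0, -1.0]]
wrist_force: [0.4, 0.3, -2.6]
finger_gap: 0.284
grip_force: 81.2
```

Request:
servo_tool(steps="-1 0 0 0.1 0;-1 0 0 0.1 0;-1 0 0 0.1 0;-1 0 0 0 0;-1 0 0 0 0")

```text
time: 32.15
eef_pos: [0.4969, 0.142, 0.0838]
ee_rot: [[0.996, 0.089, -0.001], [0.089, -0.996, -0.0], [-0.001, 0.0, -1.0]]
wrist_force: [-0.4, -0.2, -3.6]
finger_gap: 0.286
grip_force: 81.2
```

Request:
servo_tool(steps="-1 0 0 0.08 0;-1 0 0 0.08 0;-1 0 0 0.06 0;-1 0 0 0 0;-1 0 0 0 0")

```text
time: 32.57
eef_pos: [0.4936, 0.1426, 0.0762]
ee_rot: [[0.996, 0.09, -0.008], [0.09, -0.996, -0.003], [-0.008, 0.002, -1.0]]
wrist_force: [-18.2, -1.8, 30.7]
finger_gap: 0.283
grip_force: 87.9
```

Request:
servo_tool(steps="-1 0 0 0.06 0;-1 0 0 0.04 0;-1 0 0 0.04 0;-1 0 0 0 0;-1 0 0 0 0")

```text
time: 32.98
eef_pos: [0.4916, 0.1432, 0.0692]
ee_rot: [[0.996, 0.091, -0.011], [0.091, -0.996, -0.003], [-0.011, 0.002, -1.0]]
wrist_force: [-23.3, -1.6, 35.8]
finger_gap: 0.284
grip_force: 92.9
```

Contact. Simplest is to release here so the lid drops flat on its plug, then regrip.

Request:
servo_tool(steps="-0.2 0 0 0 0;-0.1 0 0 0 0;0 0 0 0 0;0 0 0 0 0;0 0 0 -0.5 0;0.2 0 0 -0.8 0;0.2 0 0 -0.8 0;0.2 -0.3 0 -0.5 0;0.2 0 0 0 0;0.2 0 0 0 0;0.2 0 0 0 0;0.2 0 0 0 0", newtons=80)

```text
time: 33.98
eef_pos: [0.4817, 0.1403, 0.1947]
ee_rot: [[0.996, 0.089, -0.003], [0.089, -0.996, -0.001], [-0.003, 0.001, -1.0]]
wrist_force: [0.2, 0.4, -0.7]
finger_gap: 0.605
grip_force: 0.0
```

Run:
```python
from h import *
a=Cam("wrist");cv2.imwrite("pics/w9.png",a.im[:,:,::-1]);print(a.o.round(3))
go(.49,.142,.064)
for z in(.012,):
    m=a.mask((20,120,80),(35,255,255),(150,60,500,330));h=cv2.convexHull(max(cv2.findContours(m,0,1)[0],key=cv2.contourArea))[:,0]
    W=np.array([a.at(p,z)[:2] for p in h]);(x,y),r=cv2.minEnclosingCircle(W.astype(np.float32));print(z,x,y,r)
rim(a)
```

```text
[0.556 0.146 0.314]
turn 0.0 rows>= 0 shift [ 0.18 -0.02  2.61] rows>= 3.2 | yaw now -84.9 q7 -1.93 tilt z [-0.003 -0.001 -1.   ]
0.012 0.48315441608428955 0.14112776517868042 0.07888872176408768
rim 30 [ 0.5076 -0.0918  0.076 ] 0.0032 0.0017
rim 30 [ 0.5074 -0.0922  0.0766] 0.0032 0.0019
```

View pics/w9.png

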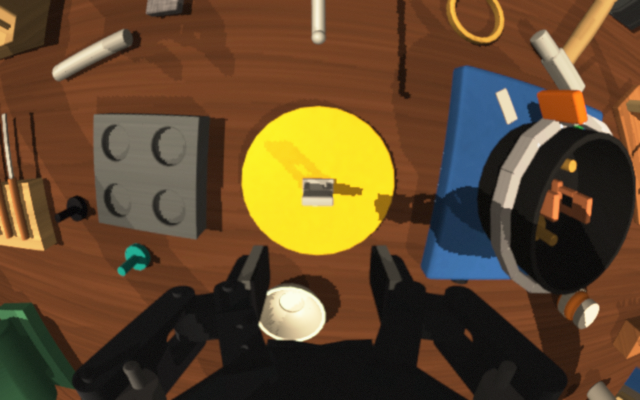

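The lid lies flat on the table at (0.483,0.141), strap top at (319,198). No more picture views, so I measure the strap numerically.

Run:
```python
from h import *
a=Cam("wrist")
for t in tabs(a,(0,0,90),(179,100,255),.07,(285,170,360,225),15):print(*t)
for y in range(186,212,2):print(y,[ '%d/%d'%(a.hsv[y,x,1],a.hsv[y,x,2]) for x in range(298,342,4)])
go(.4832,.1411,.066,95)
```

```text
[0.4904 0.1415] -85.0 0.025 0.022 [318. 192.] 615
186 ['219/251', '156/241', '52/78', '56/105', '53/111', '55/111', '56/91', '56/123', '52/79', '203/146', '225/151']
188 ['220/252', '163/241', '55/83', '56/101', '54/108', '55/107', '56/100', '53/86', '55/84', '209/149', '225/151']
190 ['216/252', '166/242', '52/93', '54/85', '54/89', '53/91', '52/89', '55/92', '53/92', '206/150', '225/151']
192 ['218/252', '179/241', '52/79', '52/79', '52/78', '56/77', '50/76', '54/75', '54/76', '214/150', '224/154']
194 ['216/252', '186/230', '51/80', '52/78', '54/80', '57/80', '58/79', '56/77', '60/72', '221/239', '222/242']
196 ['218/252', '150/218', '58/141', '58/136', '55/135', '56/132', '58/128', '57/125', '57/120', '213/249', '219/252']
198 ['218/252', '98/232', '52/226', '51/224', '53/223', '54/222', '56/219', '55/216', '55/213', '201/246', '219/252']
200 ['218/252', '92/235', '48/235', '47/234', '47/234', '47/234', '47/234', '47/233', '47/233', '198/246', '219/252']
202 ['219/252', '95/233', '49/230', '49/230', '50/230', '51/230', '50/229', '52/230', '50/229', '202/246', '220/252']
204 ['218/252', '123/241', '65/229', '66/229', '64/230', '58/229', '61/227', '61/227', '61/227', '203/247', '220/252']
206 ['220/252', '205/251', '177/248', '177/248', '168/248', '141/248', '161/246', '160/246', '158/246', '217/252', '219/252']
208 ['219/252', '219/252', '219/252', '216/252', '219/252', '219/252', '219/252', '219/252', '219/252', '218/252', '220/252']
210 ['219/252', '220/252', '219/252', '218/252', '219/252', '220/252', '219/252', '219/252', '219/252', '217/252', '219/252']
turn 0.001 rows>= 1 shift [ 0.04 -0.01  2.57] rows>= 3.1 | yaw now -84.9 q7 -1.93 tilt z [-0.003 -0.001 -1.   ]
```

Request:
servo_tool(steps="0.2 0.04 -0.01 0.5 0;0.2 0 0 0.6 0;0.2 0 0 0.6 0;0.2 0 0 0.5 0;0.2 0 0 0.38 0;0.2 0 0 0 0;0.2 0 0 0 0;-1 0 0 0 0;-1 0 0 0 0;-1 0 0 0 0;-1 0 0 0 0;-1 0 0 0 0", newtons=100)

```text
time: 35.08
eef_pos: [0.4854, 0.142, 0.069]
ee_rot: [[0.996, 0.089, 0.003], [0.089, -0.996, 0.001], [0.003, -0.0, -1.0]]
wrist_force: [-0.9, 0.0, 5.9]
finger_gap: 0.275
grip_force: 98.1
```

Request:
servo_tool(steps="-1 0 0 0 0;-1 0 0 -0.2 0;-1 0 0 -0.5 0;-1 0 0 -0.5 0;-1 0 0 -0.5 0;-1 0 0 -0.5 0;-1 0 0 -0.5 0;-1 0 0 -0.5 0;-1 0 0 -0.3 0;-1 0 0 0 0;-1 0 0 0 0;-1 0 0 0 0")

```text
time: 36.08
eef_pos: [0.4832, 0.141, 0.241]
ee_rot: [[0.996, 0.089, -0.002], [0.089, -0.996, -0.001], [-0.002, 0.001, -1.0]]
wrist_force: [-0.5, 0.4, -3.6]
finger_gap: 0.279
grip_force: 98.5
```

Run:
```python
from h import *
go(.506,-.096,.235);t=Cam("top");b=Cam("side");rim(t,(.504,-.096));rim(b,(.505,-.095))
print([(x[0],t.at(x[0],.135).round(3)) for x in t.blobs((4,160,150),(14,255,255),(325,158,405,245),5)])
```

```text
turn 0.0 rows>= 0 shift [0.03 4.76 0.12] rows>= 5.7 | yaw now -84.9 q7 -1.91 tilt z [-0.002 -0.001 -1.   ]
rim 44 [ 0.5048 -0.0954  0.076 ] 0.0018 0.001
rim 44 [ 0.502  -0.0966  0.0787] 0.0008 0.0004
rim 22 [ 0.5058 -0.0921  0.076 ] 0.0023 0.0009
rim 22 [ 0.5056 -0.0916  0.0764] 0.0023 0.0013
[([345.1, 171.3], array([ 0.587, -0.043,  0.135])), ([370.6, 201.8], array([ 0.497, -0.115,  0.135])), ([353.7, 202.3], array([ 0.496, -0.066,  0.135]))]
```

Request:
servo_tool(steps="-1 0 0.4 0 0;-1 0 0.6 0 0;-1 0 0.7 0 0;-1 0 0.75 0 0;-1 0 0.75 0 0;-1 0 0.7 0 0;-1 0 0.5 0 0;-1 0 0.35 0 0;-1 0 0 0 0;-1 0 0 0 0;-1 0 0 0 0;-1 0 0 0 0")

```text
time: 37.18
eef_pos: [0.5052, -0.0933, 0.2417]
ee_rot: [[0.996, 0.092, -0.001], [0.092, -0.996, 0.001], [-0.001, -0.001, -1.0]]
wrist_force: [-0.9, 0.1, -2.7]
finger_gap: 0.277
grip_force: 98.7
```

Run:
```python
from h import *
s=bot.read_state();print(s["eef_pos"],s["wrist_force"],s["finger_gap"]);go(.505,-.0955,.205)
for n in("top","side"):
    c=Cam(n);m=c.mask((20,120,80),(35,255,255),(310,120,420,245) if n=="top" else (270,90,400,220));h=cv2.convexHull(max(cv2.findContours(m,0,1)[0],key=cv2.contourArea))[:,0]
    W=np.array([c.at(p,s["eef_pos"][2]-.067+.012)[:2] for p in h]);print(n,cv2.minEnclosingCircle(W.astype(np.float32)),np.ptp(W,0))
```

```text
[ 0.50519483 -0.09332522  0.24169016] [-0.92641801  0.12640918 -2.66418059] 0.27693200318358635
turn 0.0 rows>= 0 shift [-0.01  0.04  0.73] rows>= 0.9 | yaw now -84.7 q7 -1.41 tilt z [-0.001  0.001 -1.   ]
top ((0.4996044635772705, -0.07726079225540161), 0.07616852968931198) [0.15150876 0.0690204 ]
side ((0.510974109172821, -0.09136393666267395), 0.08828912675380707) [0.16046562 0.16361827]
```

Request:
servo_tool(steps="-1 0 0.04 0.3 0;-1 0 0 0.3 0;-1 0 0 0.15 0;-1 0 0 0 0;-1 0 0 0 0;-1 0 0 0 0")

```text
time: 37.78
eef_pos: [0.5063, -0.0968, 0.2056]
ee_rot: [[0.996, 0.09, 0.002], [0.09, -0.996, -0.0], [0.001, 0.0, -1.0]]
wrist_force: [0.5, -0.3, -3.0]
finger_gap: 0.277
grip_force: 98.7
```

Request:
servo_tool(steps="-1 0 0 0.1 0;-1 0 0 0.06 0;-1 0 0 0.04 0;-1 0 0 0 0;-1 0 0 0 0")

```text
time: 38.2
eef_pos: [0.5056, -0.097, 0.1947]
ee_rot: [[0.996, 0.089, -0.0], [0.089, -0.996, -0.0], [-0.0, 0.0, -1.0]]
wrist_force: [0.1, -0.2, -2.8]
finger_gap: 0.276
grip_force: 98.8
```

Request:
servo_tool(steps="-1 0 0 0.03 0;-1 0 0 0.03 0;-1 0 0 0 0;-1 0 0 0 0")

```text
time: 38.53
eef_pos: [0.5058, -0.0972, 0.193]
ee_rot: [[0.996, 0.089, 0.001], [0.089, -0.996, -0.0], [0.001, 0.0, -1.0]]
wrist_force: [-3.1, -0.4, 4.8]
finger_gap: 0.277
grip_force: 99.8
```

Request:
servo_tool(steps="-1 0 0 0.03 0;-1 0 0 0.02 0;-1 0 0 0 0;-1 0 0 0 0")

```text
time: 38.87
eef_pos: [0.5058, -0.0972, 0.1929]
ee_rot: [[0.996, 0.089, 0.001], [0.089, -0.996, -0.001], [0.001, 0.001, -1.0]]
wrist_force: [-8.9, 1.0, 19.4]
finger_gap: 0.275
grip_force: 101.4
```

Contact at the expected seated height (grip offset 69 mm gives lid origin at 0.124 m). Releasing.

Request:
servo_tool(steps="-1 0 0 -0.04 0;-1 0 0 0 0;-0.3 0 0 0 0;-0.1 0 0 0 0;0 0 0 0 0;0 0 0 0 0;0 0 0 -0.4 0;0 0 0 -0.7 0;0.2 0 0 -0.7 0;0.2 -0.8 0 -0.2 0;0.2 -0.4 0 0 0;0.2 0 0 0 0")

```text
time: 39.87
eef_pos: [0.4429, -0.1035, 0.2921]
ee_rot: [[0.996, 0.087, -0.0], [0.087, -0.996, -0.001], [-0.001, 0.001, -1.0]]
wrist_force: [-0.0, -1.0, 0.2]
finger_gap: 0.598
grip_force: 0.0
```

Request:
servo_tool(steps="0.2 0 0 0 0;0.2 0 0 0 0;0.2 0 0 0 0")

```text
time: 40.12
eef_pos: [0.4466, -0.1021, 0.2908]
ee_rot: [[0.996, 0.09, -0.0], [0.09, -0.996, 0.0], [-0.0, -0.0, -1.0]]
wrist_force: [0.2, -0.2, 0.3]
finger_gap: 0.598
grip_force: 0.0
```

Run:
```python
from h import *
from scipy.optimize import least_squares
s=bot.read_state();print(s["eef_pos"])
for n,bx in(("wrist",(150,40,500,240)),("top",(310,140,420,245)),("side",(270,110,400,220))):
    c=Cam(n);cv2.imwrite(f"pics/end_{n}.png",c.im[:,:,::-1]);m=c.mask((20,120,80),(35,255,255),bx);h=cv2.convexHull(max(cv2.findContours(m,0,1)[0],key=cv2.contourArea))[:,0]
    h=np.array([p for p in h if bx[1]+3<p[1]<bx[3]-3])
    W=np.array([c.at(p,.136)[:2] for p in h])
    q=least_squares(lambda q:np.hypot(*(W-q[:2]).T)-q[2],[.505,-.096,.078],loss="soft_l1",f_scale=.001);print(n,q.x.round(4),"maxres",np.abs(q.fun).max().round(4),len(W))
    if n!="side":print("lug",[(x[0],x[1][4],c.at(x[0],.13).round(4)) for x in c.blobs((4,160,130),(14,255,255),(150,20,500,240) if n=="wrist" else bx,15)])
```

```text
[ 0.44656041 -0.10210207  0.29084408]
wrist [ 0.5038 -0.0989  0.0777] maxres 0.0009 56
lug [([271.9, 31.4], 165, array([ 0.5917, -0.0474,  0.13  ])), ([480.7, 67.7], 1779, array([ 0.5862, -0.2479,  0.13  ])), ([494.5, 40.0], 96, array([ 0.6194, -0.2622,  0.13  ])), ([346.7, 217.2], 28, array([ 0.4237, -0.1316,  0.13  ]))]
top [ 0.5033 -0.0977  0.078 ] maxres 0.0051 18
lug [([416.9, 164.1], 55, array([ 0.6089, -0.2531,  0.13  ])), ([345.1, 171.5], 24, array([ 0.5873, -0.0432,  0.13  ])), ([314.4, 218.4], 23, array([0.4502, 0.0462, 0.13  ])), ([416.7, 217.1], 15, array([ 0.453 , -0.2463,  0.13  ])), ([313.9, 226.6], 70, array([0.4266, 0.0477, 0.13  ]))]
side [ 0.51   -0.1109  0.092 ] maxres 0.0208 24
```

The lid circle is (0.5038,-0.0989), r 77.7 mm at z 0.136, residual under 1 mm, so it sits flat and centred. The lug is still at about 0.51 rad. Next I push the lug with shut fingers, turning with the arc.

Run:
```python
from h import *
a=np.radians(46);go(.505+.104*np.cos(a),-.0965+.104*np.sin(a),.22,-44)
```

```text
turn -0.454 rows>= 6 shift [2.98 0.77 1.41] rows>= 4.1 | yaw now -84.9 q7 -1.35 tilt z [-0.001  0.    -1.   ]
```

Request:
servo_tool(steps="-1 0 0 0 -0.076;-1 0 0 0 -0.076;-1 0 0 0 -0.076;-1 0 0 0 -0.076;-1 0 0 0 -0.075;-1 0 0 0 -0.075;-1 0.74 0.2 0 0;-1 0.74 0.2 0 0;-1 0.75 0.19 0 0;-1 0.75 0.18 0 0;-1 0 0 0 0;-1 0 0 0 0")

```text
time: 41.27
eef_pos: [0.5783, -0.0198, 0.2899]
ee_rot: [[0.692, 0.722, -0.002], [0.722, -0.692, 0.001], [-0.0, -0.002, -1.0]]
wrist_force: [-0.3, -0.7, -1.2]
finger_gap: 0.001
grip_force: 0.0
```

Request:
servo_tool(steps="-1 0 0 0.7 0;-1 0 0 0.7 0;-1 0 0 0 0;-1 0 0 0 0")

```text
time: 41.6
eef_pos: [0.5752, -0.0232, 0.22]
ee_rot: [[0.696, 0.718, -0.005], [0.718, -0.696, -0.001], [-0.004, -0.003, -1.0]]
wrist_force: [0.1, 0.1, -0.3]
finger_gap: -0.002
grip_force: 0.0
```

Run:
```python
from h import *
a=np.radians(46);go(.505+.104*np.cos(a),-.0965+.104*np.sin(a),.137,-44)
w=Cam("wrist");print([(x[0],x[1],w.at(x[0],.135).round(4)) for x in w.blobs((4,160,130),(14,255,255),(180,100,560,330),15)])
```

```text
turn -0.001 rows>= 1 shift [0.06 0.01 1.66] rows>= 2.0 | yaw now -44.1 q7 -0.87 tilt z [-0.005 -0.001 -1.   ]
[([207.1, 158.6], [180, 100, 66, 128, 5895], array([0.5498, 0.0613, 0.135 ])), ([241.5, 108.3], [228, 100, 25, 21, 220], array([0.592 , 0.0669, 0.135 ])), ([394.3, 105.0], [387, 100, 14, 12, 75], array([ 0.6659, -0.0019,  0.135 ])), ([433.8, 118.7], [418, 100, 38, 44, 226], array([ 0.6809, -0.0272,  0.135 ])), ([471.5, 132.2], [448, 100, 45, 62, 217], array([ 0.6974, -0.0534,  0.135 ])), ([490.8, 126.8], [457, 100, 66, 61, 1348], array([ 0.7126, -0.061 ,  0.135 ])), ([542.5, 121.9], [516, 100, 44, 56, 1246], array([ 0.7554, -0.0902,  0.135 ])), ([557.4, 103.6], [554, 100, 6, 11, 36], array([ 0.7787, -0.0892,  0.135 ])), ([444.3, 112.9], [440, 108, 9, 10, 18], array([ 0.6897, -0.0293,  0.135 ])), ([465.4, 140.8], [449, 119, 33, 45, 113], array([ 0.6896, -0.0549,  0.135 ])), ([416.9, 130.9], [411, 123, 13, 17, 87], array([ 0.6661, -0.0253,  0.135 ])), ([527.8, 143.7], [518, 128, 18, 30, 49], array([ 0.7323, -0.0938,  0.135 ])), ([396.8, 156.9], [392, 150, 11, 14, 33], array([ 0
[... 728 characters left out ...]
)), ([540.4, 275.9], [515, 227, 45, 95, 440], array([ 0.6825, -0.2121,  0.135 ])), ([186.8, 247.2], [180, 229, 17, 35, 336], array([0.4843, 0.0298, 0.135 ])), ([452.1, 254.7], [443, 240, 22, 26, 274], array([ 0.6286, -0.119 ,  0.135 ])), ([463.1, 278.5], [454, 272, 17, 17, 174], array([ 0.6232, -0.1457,  0.135 ])), ([451.1, 293.4], [439, 275, 25, 34, 394], array([ 0.6074, -0.15  ,  0.135 ])), ([182.6, 292.6], [180, 289, 7, 7, 20], array([0.4452, 0.0074, 0.135 ])), ([182.9, 306.3], [180, 300, 9, 12, 64], array([ 0.4327, -0.001 ,  0.135 ])), ([509.6, 322.1], [505, 314, 12, 16, 39], array([ 0.6322, -0.234 ,  0.135 ])), ([504.7, 325.9], [500, 321, 11, 9, 51], array([ 0.6261, -0.2335,  0.135 ]))]
```

Request:
servo_tool(steps="-1 0.06 -0.12 0 0;-1 0 0 0.4 0;-1 0 0 0.4 0;-1 0 0 0.4 0;-1 0 0 0.4 0;-1 0 0 0.06 0;-1 0 0 0 0;-1 0 0 0 0")

```text
time: 42.32
eef_pos: [0.5763, -0.0155, 0.1404]
ee_rot: [[0.695, 0.719, 0.003], [0.719, -0.695, -0.0], [0.002, 0.002, -1.0]]
wrist_force: [-0.6, -0.4, -0.1]
finger_gap: 0.0
grip_force: 0.0
```

Request:
servo_tool(steps="-1 0 0.18 0 0.056;-1 -0.008 0.18 0 0.056;-1 -0.008 0.18 0 0.056;-1 -0.008 0.18 0 0.056;-1 0 0 0 0;-1 0 0 0 0")

```text
time: 42.82
eef_pos: [0.5973, -0.0447, 0.1401]
ee_rot: [[0.9, 0.437, 0.003], [0.437, -0.9, -0.0], [0.002, 0.002, -1.0]]
wrist_force: [-0.0, -0.1, -0.0]
finger_gap: -0.001
grip_force: 0.0
```

```bash
cat >> h.py <<'E'
def pol():
    s=bot.read_state();p=np.array(s["eef_pos"])[:2]-[.505,-.0965];R=np.array(s["ee_rot"])
    print("finger r",np.hypot(*p).round(4),"ang",np.arctan2(p[1],p[0]).round(3),"xaxis ang",np.arctan2(R[1,0],R[0,0]).round(3),"F",np.round(s["wrist_force"],1))
E
python3 -c "
from h import *
pol()
t=Cam('top');print([(x[0],x[1][4],t.at(x[0],.13).round(4)) for x in t.blobs((4,160,130),(14,255,255),(330,160,400,200),5)])"
```

```text
finger r 0.1058 ang 0.512 xaxis ang 0.452 F [-0.  -0.1 -0. ]
[]
```

Request:
servo_tool(steps="-1 -0.008 0.18 0 0.052;-1 -0.008 0.18 0 0.054;-1 -0.008 0.18 0 0.054;-1 -0.008 0.18 0 0.056;-1 -0.008 0.18 0 0.056;-1 -0.008 0.18 0 0.056;-1 -0.008 0.18 0 0.056;-1 -0.008 0.1 0 0.03;-1 0 0 0 0;-1 0 0 0 0")

```text
time: 43.7
eef_pos: [0.6042, -0.1104, 0.1388]
ee_rot: [[0.981, -0.196, 0.0], [-0.196, -0.981, 0.0], [0.0, -0.0, -1.0]]
wrist_force: [0.5, -0.2, -0.0]
finger_gap: -0.003
grip_force: 0.0
```

```bash
python3 -c "
from h import *
pol()
for n,bx in(('side',(270,150,400,240)),('top',(330,150,400,220))):
    t=Cam(n);print([(x[0],x[1][4],t.at(x[0],.13).round(4)) for x in t.blobs((4,160,130),(14,255,255),bx,5)])
w=Cam('wrist');print([(x[0],x[1][4],w.at(x[0],.13).round(4)) for x in w.blobs((6,200,150),(14,255,255),(320,130,460,330),80)])"
```

```text
finger r 0.1002 ang -0.139 xaxis ang -0.197 F [ 0.5 -0.2 -0. ]
[([303.3, 167.3], 34, array([ 0.5901, -0.1071,  0.13  ])), ([390.4, 171.7], 70, array([ 0.3449, -0.1148,  0.13  ])), ([373.4, 192.2], 5, array([ 0.3878, -0.0118,  0.13  ]))]
[]
[([370.5, 274.3], 583, array([ 0.5991, -0.1346,  0.13  ]))]
```

Request:
servo_tool(steps="-1 0.03 0.17 0 0.05;-1 0.02 0.15 0 0.05;-1 0 0.06 0 0;-1 0 0 0 0;-1 0 0 0 0")

```text
time: 44.27
eef_pos: [0.6019, -0.1296, 0.1382]
ee_rot: [[0.938, -0.347, -0.0], [-0.347, -0.938, -0.0], [-0.0, 0.0, -1.0]]
wrist_force: [0.6, -0.5, 0.4]
finger_gap: -0.001
grip_force: 0.0
```

Request:
servo_tool(steps="-1 0 0.04 0 0.02;-1 0 0.04 0 0;-1 0 0 0 0;-1 0 0 0 0")

```text
time: 44.6
eef_pos: [0.6005, -0.1333, 0.1383]
ee_rot: [[0.926, -0.378, -0.0], [-0.378, -0.926, 0.0], [-0.0, 0.0, -1.0]]
wrist_force: [-0.6, 0.3, -0.6]
finger_gap: -0.002
grip_force: 0.3
```

```bash
python3 -c "
from h import *
pol()
w=Cam('wrist');print([(x[0],x[1][4],w.at(x[0],.13).round(4)) for x in w.blobs((6,200,150),(14,255,255),(320,130,460,330),80)])"
```

```text
finger r 0.1024 ang -0.368 xaxis ang -0.388 F [-0.6  0.3 -0.6]
[([367.9, 276.6], 460, array([ 0.5905, -0.1549,  0.13  ]))]
```

Request:
servo_tool(steps="-1 0 0.05 0 0.01;-1 0 0.05 0 0.01;-1 0 0 0 0;-1 0 0 0 0;-1 0 0 0 0")

```text
time: 45.07
eef_pos: [0.5997, -0.1355, 0.1384]
ee_rot: [[0.914, -0.407, 0.002], [-0.407, -0.914, 0.003], [0.001, -0.003, -1.0]]
wrist_force: [2.2, 5.3, -0.7]
finger_gap: -0.001
grip_force: 2.6
```

Request:
servo_tool(steps="-1 0 0.05 0 0.01;-1 0 0.05 0 0.01;-1 0 0 0 0;-1 0 0 0 0;-1 0 0 0 0")

```text
time: 45.48
eef_pos: [0.5998, -0.1361, 0.1385]
ee_rot: [[0.901, -0.433, 0.006], [-0.433, -0.901, 0.007], [0.002, -0.009, -1.0]]
wrist_force: [6.0, 10.4, -3.8]
finger_gap: 0.001
grip_force: 5.8
```

```bash
python3 -c "
from h import *
pol()
w=Cam('wrist');print([(x[0],x[1][4],w.at(x[0],.13).round(4)) for x in w.blobs((6,200,150),(14,255,255),(320,130,460,330),80)])"
```

```text
finger r 0.1028 ang -0.396 xaxis ang -0.448 F [ 6.  10.4 -3.8]
[([366.0, 275.7], 468, array([ 0.5895, -0.1563,  0.13  ]))]
```

The end stop is reached: force rises to 12 N and the lug no longer moves. Backing off, rising and checking.

Request:
servo_tool(steps="-1 0.02 -0.2 0 0;-1 0.02 -0.2 0 0;-1 0 0 -0.5 0;-1 0 0 -0.7 0;-1 0 0 -0.7 0;-1 0 0 -0.7 0;-1 -0.7 -0.3 -0.3 0;-1 -0.8 -0.3 0 0;-1 -0.8 -0.2 0 0;-1 -0.8 0 0 0;-1 0 0 0 0;-1 0 0 0 0")

```text
time: 46.53
eef_pos: [0.4842, -0.0223, 0.2835]
ee_rot: [[0.901, -0.435, 0.0], [-0.435, -0.901, -0.001], [0.001, 0.001, -1.0]]
wrist_force: [1.5, -0.1, 0.6]
finger_gap: -0.003
grip_force: 0.0
```

Request:
servo_tool(steps="-1 0 0 0 0;-1 0 0 0 0;-1 0 0 0 0;-1 0 0 0 0")

```text
time: 46.87
eef_pos: [0.4867, -0.0234, 0.2832]
ee_rot: [[0.899, -0.437, 0.0], [-0.437, -0.899, -0.0], [0.0, 0.0, -1.0]]
wrist_force: [0.0, 0.3, -0.6]
finger_gap: 0.003
grip_force: 0.0
```

Run:
```python
from h import *
from scipy.optimize import least_squares
pol();c=Cam("wrist");m=c.mask((20,120,80),(35,255,255),(100,5,560,390))
h=cv2.convexHull(max(cv2.findContours(m,0,1)[0],key=cv2.contourArea))[:,0];W=np.array([c.at(p,.136)[:2] for p in h])
q=least_squares(lambda q:np.hypot(*(W-q[:2]).T)-q[2],[.505,-.096,.078],loss="soft_l1",f_scale=.001);print(q.x.round(4),np.abs(q.fun).max().round(4))
for n,bx in(("wrist",(100,5,560,250)),("top",(330,150,410,245))):
    c=c if n=="wrist" else Cam(n)
    for x in c.blobs((6,200,150),(14,255,255),bx,20):
        P=c.at(x[0],.13);d=P[:2]-[.505,-.0965]
        if .08<np.hypot(*d)<.125:print(n,x[0],P.round(4),np.arctan2(d[1],d[0]).round(3))
```

```text
finger r 0.0753 ang 1.817 xaxis ang -0.453 F [ 0.   0.3 -0.6]
[ 0.5039 -0.0986  0.0779] 0.0017
wrist [395.7, 35.6] [ 0.588  -0.1484  0.13  ] -0.559
```

Run:
```python
from h import *
for n,bx,in(("top",(320,150,410,250)),("wrist",(300,0,560,150)),("side",(270,150,400,240))):
    c=Cam(n)
    print(n,"green",[(x[0],x[1],c.at(x[0],.032).round(4)) for x in c.blobs((50,110,50),(85,255,255),bx,3)])
    print("orange",[(x[0],x[1],c.at(x[0],.135).round(4)) for x in c.blobs((5,190,110),(15,255,255),bx,12)][:8])
```

```text
top green []
orange [([386.0, 151.4], [384, 150, 6, 5, 16], array([ 0.646 , -0.1632,  0.135 ])), ([398.4, 152.4], [393, 150, 11, 6, 28], array([ 0.6429, -0.1993,  0.135 ])), ([390.4, 160.7], [387, 158, 9, 6, 20], array([ 0.618 , -0.1752,  0.135 ])), ([381.0, 174.3], [379, 172, 6, 5, 13], array([ 0.5776, -0.1468,  0.135 ])), ([405.2, 187.0], [400, 184, 10, 7, 36], array([ 0.5399, -0.2156,  0.135 ])), ([402.9, 233.0], [401, 231, 6, 5, 12], array([ 0.407 , -0.2043,  0.135 ])), ([325.2, 245.4], [320, 239, 13, 11, 60], array([0.3727, 0.0159, 0.135 ])), ([391.4, 246.9], [384, 245, 15, 5, 33], array([ 0.3679, -0.1706,  0.135 ]))]
wrist green [([379.6, 42.1], [375, 38, 10, 9, 75], array([ 0.5999, -0.1586,  0.032 ]))]
orange [([397.5, 34.7], [385, 18, 25, 32, 530], array([ 0.5871, -0.148 ,  0.135 ]))]
side green []
orange [([305.1, 162.4], [303, 158, 8, 13, 44], array([ 0.5878, -0.1255,  0.135 ])), ([390.3, 171.9], [384, 169, 14, 6, 57], array([ 0.3454, -0.1062,  0.135 ]))]
```

Run:
```python
from h import *
c=Cam("wrist");m=c.mask((5,190,110),(15,255,255),(370,5,430,60))
q=cv2.convexHull(np.argwhere(m>0)[:,::-1].astype(np.int32))[:,0];print("top-row pts",[p.tolist() for p in q])
for ang in(-.6,-.5):
    for s,z in((6,.135),(-6,.135),(6,.104)):
        e=np.array([np.cos(ang),np.sin(ang)]);t=np.array([-e[1],e[0]])
        print(ang,s,z,[c.px([*(np.array([.5045,-.097])+r*e+s/1000*t),z]).round(0).tolist() for r in(.087,.113)])
```

```text
top-row pts [[409, 22], [407, 37], [406, 43], [403, 46], [397, 49], [392, 49], [389, 48], [386, 46], [386, 40], [388, 31], [398, 18], [400, 18], [409, 20]]
-0.6 6 0.135 [[395.0, 45.0], [398.0, 18.0]]
-0.6 -6 0.135 [[408.0, 48.0], [411.0, 21.0]]
-0.6 6 0.104 [[387.0, 51.0], [391.0, 26.0]]
-0.5 6 0.135 [[385.0, 44.0], [386.0, 16.0]]
-0.5 -6 0.135 [[398.0, 45.0], [399.0, 18.0]]
-0.5 6 0.104 [[378.0, 50.0], [379.0, 25.0]]
```

The lug's outline matches -0.6 rad (top corners (398,18) and (409,21)), so it is locked. Handing in.

```bash
python3 -c "
from bench import bot
print(bot.close_job())"
```

```text
the job is handed in; nothing more can be done
None
```

The job is handed in, verdict not shown: both castings and both pendants are in the barrel, the lid is seated flat, the collar is turned clockwise to its stop at the green mark, and the gripper is clear. On the way the lid caught on its hook and tilted, so I set it down flat on the table and regripped it.

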